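Open a clip-lid board transit case and swing its keeper bar aside

TASK

Open up the board case so that the circuit boards in it can be taken out: flip both end clips fully off the lid, and only then lift the lid off and set it down gently, right way up, flat in the middle of the anti-static mat and square to it. Then swing the keeper bar off the boards by pushing its free end round until it rests against its stop. Leave the clips hanging open, do not press on the boards, and leave the other things on the bench where they are.

Things in the scene. Friction and masses are not known exactly. Their poses are not given: they have to be found in the camera images.
- case: Light-grey plastic tub of the case, 150 (x) x 200 (y) x 115 mm high, walls 5 mm; heavy, does not move. Stands on the left or right half of the bench, yawed a little. Origin: centre of its underside; z up. The clips are on its 150 mm wide ends: clip_left at +y, clip_right at -y. Its +x wall is the one away from the robot.
- boards: The five green circuit boards inside the tub, 168 mm long, parallel to the case's y axis, at case x = -48, -28, -8, 12 and 32 mm, top edges 84 mm above the bench (31 mm below the tub's rim). Fixed in the tub. Origin and axes are the case's. Do not press on them.
- lid: Loose grey flat lid, 162 (x) x 212 (y) mm, about 0.3 kg: plate 6 mm thick over an 8 mm deep rib that sits in the tub's mouth with 2.5 mm play. Origin: centre under the rib, 107 mm above the bench when on the case (axes along the case's), 4 mm when flat on the mat; plate top 14 mm above the origin. While a clip hooks over it, it cannot be lifted.
- lid_handle (a point): Centre of the grip bar of the dark bridge handle on the lid: bar 18 mm wide (along lid x), 100 mm long (along lid y), 12 mm thick, 46 mm above the lid's origin, its top 52 mm above it; 26 mm free beneath it between two posts. Pinch it from above across its 18 mm width.
- clip_left (a joint): Angle (rad) of the dark clip on the case's +y end. 0: shut, upright along the end wall, its hook 10 mm over the lid's edge; grows as its top swings outwards (away from the case) and down, to 2.2 fully open, hanging below level. Sprung over-centre: it takes about 5 N on the tab to start, passes centre at about 0.5 rad, then springs open by itself and stays.
- clip_left_tab (a point): Middle of the inner face of clip_left's thumb tab: plate 56 mm wide (along case x), 4 mm thick, flared 0.25 rad outwards, rising from the hook's top (126 mm above the bench) to 151 mm; this point is at 140 mm with the clip shut. Lid plate top 121 mm. Push this face outwards from the lid side, or pinch the tab.
- clip_left_hinge (a point): Point on the hinge axis of clip_left (the axis lies along case x), at case (0, 104, 70) mm.
- clip_right (a joint): The same for the clip on the case's -y end: 0 shut, 2.2 fully open, outwards and down.
- clip_right_tab (a point): Middle of the thumb tab's inner face on clip_right, built as clip_left's.
- clip_right_hinge (a point): Point on the hinge axis of clip_right, at case (0, -104, 70) mm.
- keeper (a joint): Angle (rad) of the keeper bar inside the tub. 0: it lies across the board tops, free end to case -x (towards the robot); grows as the free end swings towards case +y; at 1.571 it lies along the far (+x) wall against its stop, free end to +y. Starts at 0 to 0.25 and stays where it is left (under 1 N moves its end).
- keeper_pivot (a point): Centre of the keeper bar's upright pin at the underside of the bar, at case (56, -25, 87) mm.
- keeper_tab (a point): Middle of the upright flange near the keeper bar's free end, 89 mm from the pin. The bar is an aluminium strip 14 mm wide, 5 mm thick, underside 87 mm above the bench, reaching 106 mm from the pin; the flange is 34 mm long (along the bar), 3 mm thick, on its centre line, from 92 to 111 mm above the bench (tub rim 115 mm).
- mat: Flat dark grey-blue anti-static mat, 200 (x) x 270 (y) x 4 mm, fixed on the half of the bench where the case is not. Origin: centre of its underside.
- water_bottle: Bystander: clear bottle, 64 mm across, 200 mm tall. Origin under its centre.
- solder_spool: Bystander: metal solder spool standing on its flange, 60 mm across, 52 mm high. Origin under its centre.
- flux_bottle: Bystander: white bottle, 48 mm across, 130 mm tall. Origin under its centre.
- screwdriver: Bystander: screwdriver with a black handle, 160 mm long, lying along its x.
- side_cutters: Bystander: side cutters lying flat, about 135 mm long.
- scrap_board: Bystander: loose circuit board lying flat, 70 x 110 mm, 12 mm high.
- parts_jar: Bystander: glass jar with a metal lid, 66 mm across, 75 mm tall. Origin under its centre.

How it is judged:
By the outcome, as a careful person would: the job done as asked, in the order asked, and still so for the second after the job is handed in, with the robot touching nothing.
It also fails if it takes over 72 s, if anything falls off the work surface, if the arm or the gripper's body presses on something with over 40 N, if the wrist force passes 120 N, or if a joint passes its speed limit or range.

ROBOT

A 6-joint arm with a two-finger parallel gripper is mounted at the origin on the work surface. World frame = base frame: x ahead of the robot, y to its left, z up, the work surface at z = 0. Lengths are in mm, angles in degrees, forces in N, time in s.
With the tool pointing down it reaches from about 300 to 850 mm from the base axis. Payload 4.2 kg.
Tool frame: the origin (TCP) lies midway between the tips of the shut fingers; the grasp point (between the pads) lies 19 mm behind it; x points along the fingers, y is the direction in which the jaws open and shut, and the axes are right-handed (so a half turn about x gives the same grasp; the last joint's range is limited). The gripper opens to 91 mm and grips with 3 to 60 N. Pads are 32 mm wide; open, the fingers measure 118 mm over their backs; the gripper's body (76 mm by 178 mm) begins 60 mm behind the grasp point.
Start: joints at [-76.031, 18.312, 89.639, -0, 72.044, -1.146], TCP at [149.934, -555.124, 213.976] pointing down, gripper open.
Joint ranges: [-177.97, 177.97], [-48.28, 115.42], [12.27, 149.76], [-77.06, 257.06], [2.81, 150.46], [-146.56, 146.56]. Speed limits (degrees/s): [147.25, 147.25, 180, 180, 180, 180].

INTERFACE

Orientations are given as [roll, pitch, yaw] about the fixed x, y, z axes, in that order (R = Rz(yaw) Ry(pitch) Rx(roll)).
In Python, from workcell import * gives the robot as it stands.
- The arm moves only by the shell command python3 -m handwheel 'ROWS' [FORCE]. ROWS is a JSON object of lists of equal length, an entry for each row: "gripper": the closure, from 0 (fully open) to 1 (shut); "offset": the shift along the tool's x, y, z in mm, a list of three; "rot": the turn, a rotation vector about the tool's x, y, z in degrees, a list of three. A call has 1 to 5 rows; each row is the pose to reach, as a shift and turn from the pose commanded when the call began, along the tool's axes at that moment; what a row does not reach only later rows make up. A row lasts 1/12 s, in which the tool goes at most 41.7 mm and 7.16 degrees, less where a joint would pass 70% of its speed; a pose out of reach is approached as far as the arm can. A call with a gripper value outside its range is refused whole. The fingers move at their own pace and stop on an object; FORCE is the grip in N (left out, the last holds). Time passes only in rows, so rows that repeat a pose let the fingers close. It gives the time, the measured TCP pose, the force and the opening at its end, in the units of the state.
- state(): the state, without advancing time (a new reading comes with each control period).
- grab_frame(name): name is "side" or "top" or "wrist"; returns the picture (384x512x3 uint8, red, green, blue); there is no depth.
- camera_params(name): a dict with "fx", "fy", "cx", "cy" (pixels), "position" and "attitude" of the camera in the world; the wrist camera has in their place "hand_eye" (4x4, takes a point from camera to tool coordinates, whose origin is the TCP and whose axes are the tool frame's). Camera axes: x right, y up, looking along -z (the intrinsics and any distortion apply to the point x, -y, -z); pixel columns grow to the right and rows downward; lengths in mm; the calibration is good to about 2 mm. A picture is of the moment at which its call begins: read the wrist's pose just before it. camera_params takes no time and is no camera call.
- job_done(): hands the job in, once; it reports no verdict.
The state is a dict: "time_s": time; "qpos": joint angles; "qvel": joint speeds; "effort": joint torques, N m; "ee_pos": TCP position; "ee_rot": TCP orientation; "force": force on the tool from outside, world axes, zero at the start; "torque": the same for the moment, N m; "gripper_width": finger opening in mm.
Only numpy, scipy, OpenCV 4.12 (cv2) and the standard library are available. Lean on these libraries where they do the work, as an engineer would, in place of code of your own. Each camera call takes 0.05 s, during which the arm holds its last target.

## Working session

There is one attempt and no reset: what is moved stays moved. The work goes in short steps, Python scripts to look and compute and a shell command to move; the robot and the scene stay as the last step left them, time stands still between calls to the robot, and variables do not carry over. Pictures are saved under pics/ and viewed, and the job is handed in when it is done.

```bash
ls; mkdir -p pics; python3 - <<'E'
from workcell import *
import cv2
print(state())
for n in ("side","top","wrist"):
    print(n,camera_params(n))
for n in ("side","top"):
    im=grab_frame(n); cv2.imwrite(f"pics/{n}0.png",cv2.cvtColor(im,cv2.COLOR_RGB2BGR))
E
```

```text
pics
{'time_s': 0.0, 'qpos': array([-7.60313516e+01,  1.83493599e+01,  8.97063408e+01, -2.76982182e-03,
        7.20440268e+01, -1.14333055e+00]), 'qvel': array([-0.07597111, -0.05558671,  0.09333874,  0.09276753, -0.01223933,
        0.02902266]), 'effort': array([-1.88989805e-03, -4.12464094e+01, -2.31975621e+01,  7.25667877e-02,
        4.55107936e-02, -1.45874487e-04]), 'ee_pos': array([ 149.79386626, -554.61734004,  213.14359696]), 'ee_rot': array([-89.6307178 ,  89.90023774, 105.48211731]), 'force': array([-0.33718144, -0.8020224 , -0.12421405]), 'torque': array([-0.0273964 ,  0.04308197, -0.00757067]), 'gripper_width': 91.31353111060409}
side {'fx': 447.10556644917654, 'fy': 447.10556644917654, 'cx': 257.0882298332945, 'cy': 195.20727568806376, 'position': array([ 175.06905408, 1337.33672019, 1235.60969699]), 'attitude': array([  50.30427424,    0.96390884, -165.37150717])}
top {'fx': 351.2942636737377, 'fy': 351.2942636737377, 'cx': 251.77145449741732, 'cy': 192.7827877087874, 'position': array([ 383.41490253,   26.05636474, 1184.96825596]), 'attitude': array([  8.22044239,   0.2977664 , -89.23460945])}
wrist {'fx': 292.11598142381075, 'fy': 292.11598142381075, 'cx': 256.1845638556827, 'cy': 195.223525806377, 'hand_eye': array([[ 2.47693960e-04,  2.94814283e-01, -9.55554539e-01,
        -1.70275990e+02],
       [ 9.99998534e-01,  1.54617891e-03,  7.36252296e-04,
        -1.00616837e+00],
       [ 1.69451597e-03, -9.55553320e-01, -2.94813468e-01,
        -8.32568575e+01],
       [ 0.00000000e+00,  0.00000000e+00,  0.00000000e+00,
         1.00000000e+00]])}
```

View pics/side0.png

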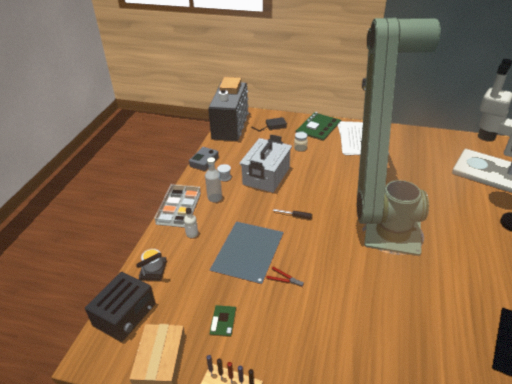

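View pics/top0.png

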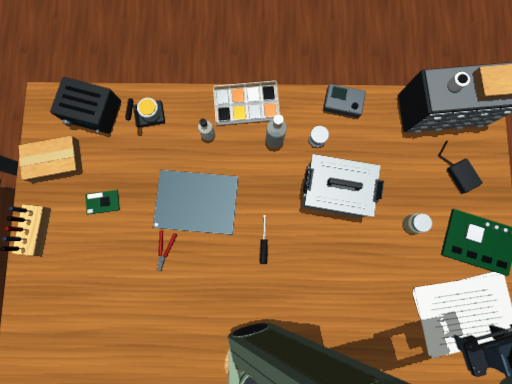

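```bash
cat > h.py <<'E'
from workcell import *
import numpy as np, cv2
from scipy.spatial.transform import Rotation as Ro
def rpy(a): return Ro.from_euler('xyz',a,degrees=True).as_matrix()
def cam(n,st=None):
    p=camera_params(n)
    if n=='wrist':
        T=np.eye(4);T[:3,:3]=rpy(st['ee_rot']);T[:3,3]=st['ee_pos']
        M=T@p['hand_eye'];return p,M[:3,:3],M[:3,3]
    return p,rpy(p['attitude']),np.array(p['position'])
def ray(c,u,v):
    p,R,t=c
    d=R@np.array([(u-p['cx'])/p['fx'],-(v-p['cy'])/p['fy'],-1.]);return t,d/np.linalg.norm(d)
def onz(c,u,v,z):
    t,d=ray(c,u,v);return t+d*(z-t[2])/d[2]
def proj(c,X):
    p,R,t=c;q=R.T@(np.asarray(X,float)-t);return np.array([p['cx']+p['fx']*q[0]/-q[2],p['cy']-p['fy']*q[1]/-q[2]])
def tri(cs):
    A=np.zeros((3,3));b=np.zeros(3)
    for c,u,v in cs:
        t,d=ray(c,u,v);P=np.eye(3)-np.outer(d,d);A+=P;b+=P@t
    return np.linalg.solve(A,b)
def save(im,name,box=None,s=1):
    im=cv2.cvtColor(im,cv2.COLOR_RGB2BGR)
    if box: x0,y0,x1,y1=box;im=im[y0:y1,x0:x1]
    cv2.imwrite('pics/'+name,cv2.resize(im,None,fx=s,fy=s,interpolation=cv2.INTER_CUBIC))
E
python3 - <<'E'
from h import *
t=cv2.imread('pics/top0.png');s=cv2.imread('pics/side0.png')
cv2.imwrite('pics/tc.png',cv2.resize(t[140:250,280:440],None,fx=5,fy=5,interpolation=cv2.INTER_CUBIC))
cv2.imwrite('pics/sc.png',cv2.resize(s[125:200,200:310],None,fx=7,fy=7,interpolation=cv2.INTER_CUBIC))
c=cam('top')
for n,u,v,z in [('mat1',161,171,4),('mat2',238,176,4),('mat3',232,235,4),('mat4',154,227,4),('lid',312,155,121),('lid',382,162,121),('lid',376,217,121),('lid',304,206,121),('handle',345,184,159)]:
    print(n,onz(c,u,v,z).round(1))
E
```

```text
mat1 [625.5 347.    4. ]
mat2 [611.3  82.4   4. ]
mat3 [410.7  98.6   4. ]
mat4 [433.8 360.9   4. ]
lid [ 657.9 -151.8  121. ]
lid [ 638.3 -367.9  121. ]
lid [ 467.8 -343.   121. ]
lid [ 498.4 -125.7  121. ]
handle [ 561.3 -242.   159. ]
```

View pics/tc.png

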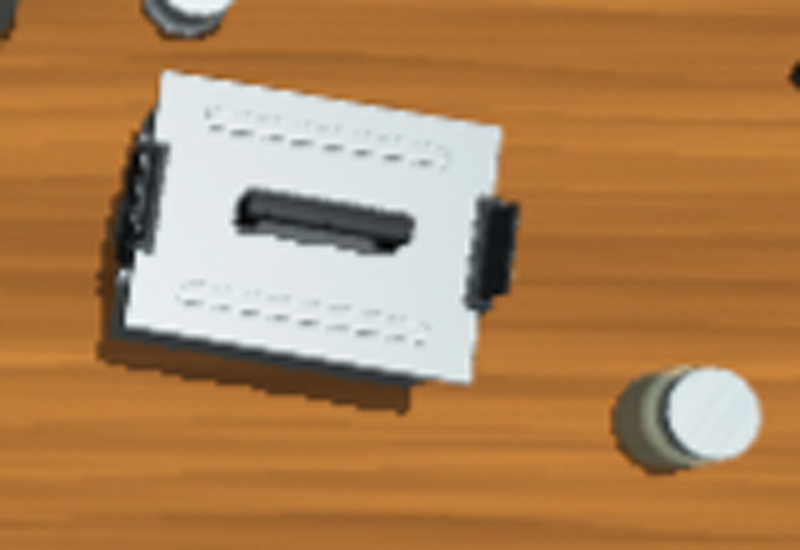

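View pics/sc.png

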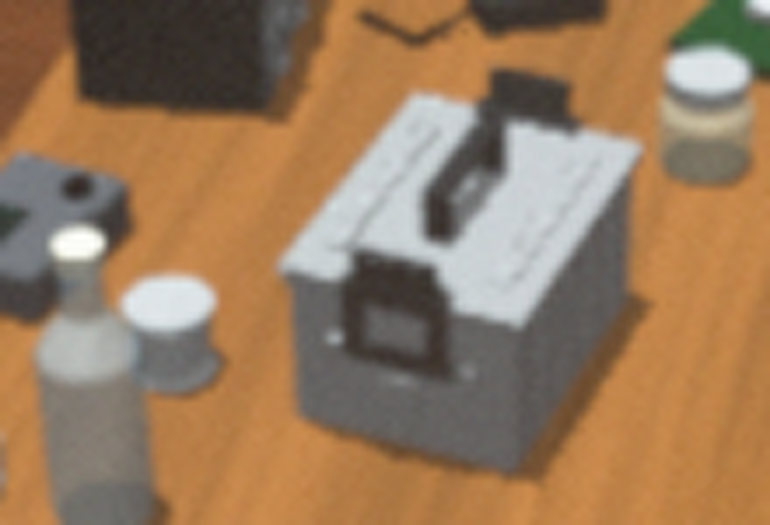

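```bash
python3 - <<'E'
from h import *
im=cv2.cvtColor(cv2.imread('pics/top0.png'),cv2.COLOR_BGR2HSV)
c=cam('top')
def fit(mask,box,z,name):
    m=np.zeros_like(mask);x0,y0,x1,y1=box;m[y0:y1,x0:x1]=mask[y0:y1,x0:x1]
    m=cv2.morphologyEx(m,cv2.MORPH_CLOSE,np.ones((3,3)))
    k=max(cv2.findContours(m,cv2.RETR_EXTERNAL,cv2.CHAIN_APPROX_NONE)[0],key=cv2.contourArea)
    h=cv2.convexHull(k)[:,0]
    P=np.array([onz(c,u,v,z)[:2] for u,v in h],np.float32)
    r=cv2.minAreaRect(P);print(name,r)
print(im[180,320],im[210,200])
lm=((im[...,1]<40)&(im[...,2]>190)).astype(np.uint8)
fit(lm,(295,145,395,225),121,'lid')
print(im[175:235:6,190])
mm=((im[...,1]>25)&(im[...,0]>85)&(im[...,0]<125)&(im[...,2]>60)).astype(np.uint8)
fit(mm,(145,160,245,245),4,'mat')
# corners of lid by eye subpixel
C=np.array([onz(c,280+u/5,140+v/5,121)[:2] for u,v in [(163,71),(501,127),(471,382),(125,326)]])
print(C.round(1),C.mean(0)); 
for i in range(4): d=C[(i+1)%4]-C[i];print(np.linalg.norm(d),np.degrees(np.arctan2(d[1],d[0])))
cs=cam('side')
C=np.array([onz(cs,200+u/7,125+v/7,121)[:2] for u,v in [(415,93),(643,146),(520,325),(282,268)]])
print(C.round(1),C.mean(0)); 
for i in range(4): d=C[(i+1)%4]-C[i];print(np.linalg.norm(d),np.degrees(np.arctan2(d[1],d[0])))
E
```

```text
[ 99   8 235] [ 99  57 156]
lid ((566.91064453125, -240.66497802734375), (216.07589721679688, 160.02964782714844), 80.71800994873047)
[[ 99  61 147]
 [ 98  62 149]
 [ 99  60 149]
 [ 99  62 151]
 [ 99  59 151]
 [ 99  64 152]
 [ 99  59 152]
 [ 99  58 154]
 [ 99  59 155]
 [ 98  56 155]]
mat ((521.5079956054688, 224.60264587402344), (267.6743469238281, 196.16477966308594), 85.82461547851562)
[[ 660.5 -153.7]
 [ 627.5 -361.9]
 [ 469.5 -337.7]
 [ 500.9 -128.8]] [ 564.61237983 -245.52403876]
210.8129657645519 -99.01164011810808
159.82127067879065 171.27835927474686
211.23232848729685 81.45369493502065
161.5352419037482 -8.870993824873619
[[ 626.3 -357.2]
 [ 468.1 -329.5]
 [ 501.8 -124.1]
 [ 656.2 -147.4]] [ 563.11376668 -239.56071518]
160.59436832963362 170.06580803922517
208.1655761596046 80.66941886167353
156.12914960447347 -8.56347321484626
211.9948252938636 -98.12230488779306
```

```bash
python3 - <<'E'
from h import *
s=state();R=rpy(s['ee_rot']);print(R.round(3),s['qpos'].round(1))
c=cam('top')
for n,u,v,z in [('bottle',275,143,0),('flux',207,138,0),('spool',319,138,26),('jar',420,223,75),('jar',417,226,0),('scr',264,262,0),('scr',265,218,0),('cut',161,232,0),('cut',160,268,0),('cut',175,236,0)]: print(n,onz(c,u,v,z).round())
E
```

```text
[[-0.     0.261 -0.965]
 [ 0.001 -0.965 -0.261]
 [-1.    -0.002 -0.   ]] [-76.   18.3  89.7  -0.   72.   -1.1]
bottle [730. -44.   0.]
flux [746. 193.   0.]
spool [ 742. -192.   26.]
jar [ 454. -496.   75.]
jar [ 449. -521.   -0.]
scr [323.  -9.   0.]
scr [469. -11.   0.]
cut [418. 338.   0.]
cut [299. 335.   0.]
cut [405. 290.   0.]
```

```bash
cat >> h.py <<'E'
def go(p,yaw):
    """needed offset & rot (tool axes) to reach TCP p, tool down, tool y at world angle yaw"""
    s=state();R=rpy(s['ee_rot']);d=R.T@(np.asarray(p,float)-s['ee_pos'])
    a=np.radians(yaw);x=np.array([0,0,-1.]);y=np.array([np.cos(a),np.sin(a),0]);z=np.cross(x,y)
    T=np.stack([x,y,z],1);rv=Ro.from_matrix(R.T@T).as_rotvec(degrees=True)
    print('off',d.round(1),'rot',rv.round(1),'| pos',s['ee_pos'].round(1),'t',round(s['time_s'],2),'F',s['force'].round(1),'w',round(s['gripper_width'],1))
CC=np.array([564,-242.5]);CY=-8.8
def cw(x,y,z):
    a=np.radians(CY);return np.array([CC[0]+x*np.cos(a)-y*np.sin(a),CC[1]+x*np.sin(a)+y*np.cos(a),z])
E
python3 -c "
from h import *
go(cw(0,0,240),CY)"
```

```text
off [ -26.5 -193.4 -481.2] rot [-66.1  -0.1   0.1] | pos [ 149.8 -554.7  213.2] t 0.1 F [ 0.  -0.4  0.7] w 91.0
```

```bash
python3 -m handwheel '{"gripper":[0,0.3,0.6,1,1],"offset":[[-10,-15,-37],[-20,-30,-74],[-27,-45,-111],[-27,-60,-148],[-27,-75,-185]],"rot":[[-5,0,0],[-10,0,0],[-15,0,0],[-20,0,0],[-25,0,0]]}'; python3 -c "
from h import *
go(cw(0,0,240),CY)"
```

```text
time_s: 0.52
ee_pos: [310.1, -433.3, 241.2]
ee_rot: [85.6, 90.0, -54.0]
force: [0.9, -0.8, -0.1]
gripper_width: 67.2
off [   1.2   18.9 -317. ] rot [-40.9   0.   -0. ] | pos [ 310.1 -433.3  241.2] t 0.52 F [ 0.9 -0.8 -0.1] w 67.2
```

```bash
python3 -m handwheel '{"gripper":[1,1,1,1,1],"offset":[[0,2,-37],[0,4,-74],[0,6,-111],[0,8,-148],[0,10,-185]],"rot":[[-5,0,0],[-10,0,0],[-15,0,0],[-20,0,0],[-25,0,0]]}'; python3 -c "
from h import *
go(cw(0,0,240),CY)"
```

```text
time_s: 0.93
ee_pos: [458.0, -321.4, 240.6]
ee_rot: [-87.4, 90.0, 158.0]
force: [0.6, -1.5, -0.2]
gripper_width: 34.5
off [   0.6   63.5 -115.9] rot [-15.8  -0.    0. ] | pos [ 458.  -321.4  240.6] t 0.93 F [ 0.6 -1.5 -0.2] w 34.5
```

```bash
python3 -m handwheel '{"gripper":[1,1,1,1,1],"offset":[[0,16,-29],[0,32,-58],[0,48,-87],[0,63,-116],[0,63,-116]],"rot":[[-5,0,0],[-10,0,0],[-15.8,0,0],[-15.8,0,0],[-15.8,0,0]]}'; python3 - <<'E'
from h import *
go(cw(0,0,240),CY)
s=state();im=grab_frame('wrist');save(im,'w1.png',s=1.5)
np.save('w1.npy',np.r_[s['ee_pos'],s['ee_rot']])
c=cam('wrist',s)
for X in [(81,106,121),(81,-106,121),(-81,-106,121),(-81,106,121),(0,0,159)]: print(proj(c,cw(*X)).round(1))
E
```

```text
time_s: 1.35
ee_pos: [566.8, -240.4, 239.8]
ee_rot: [156.2, 89.8, 57.4]
force: [-0.7, 0.1, 0.1]
gripper_width: 1.4
off [-0.2 -2.5  2.5] rot [-0.  -0.2 -0.1] | pos [ 566.8 -240.4  239.8] t 1.35 F [-0.7  0.1  0.1] w 1.4
[341.7  84. ]
[326.2 282.6]
[184.1 282.9]
[167.1  84.4]
[254.7 205.6]
```

View pics/w1.png

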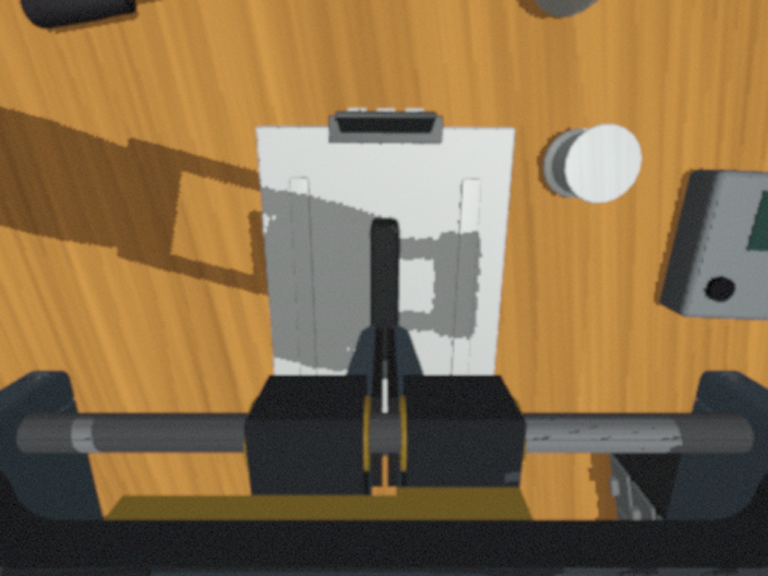

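```bash
python3 - <<'E'
from h import *
v=np.load('w1.npy');s=dict(ee_pos=v[:3],ee_rot=v[3:]);c=cam('wrist',s)
im=cv2.cvtColor(cv2.resize(cv2.imread('pics/w1.png'),(512,384),interpolation=cv2.INTER_AREA),cv2.COLOR_BGR2HSV)
m=im[...,1]<60
def edge(pts,name):
    P=np.array([onz(c,a,b,121)[:2] for a,b in pts]);vx,vy,x0,y0=cv2.fitLine(P.astype(np.float32),cv2.DIST_HUBER,0,.01,.01).ravel()
    print(name,np.degrees(np.arctan2(vy,vx)).round(2));return np.array([x0,y0]),np.array([vx,vy])
L=[];Rr=[];T=[]
for r in range(100,210,4):
    xs=np.where(m[r,160:350])[0]+160
    L.append((xs[0]-.5,r));Rr.append((xs[-1]+.5,r))
for x in list(range(178,215,3))+list(range(300,340,3)):
    ys=np.where(m[70:110,x])[0]+70;T.append((x,ys[0]-.5))
print(L[::6],Rr[::6],T[::6])
l=edge(L,'L');r=edge(Rr,'R');t=edge(T,'T')
def X(a,b): k=np.linalg.solve(np.stack([a[1],-b[1]],1),b[0]-a[0]);return a[0]+k[0]*a[1]
A=X(l,t);B=X(r,t);print(A,B,np.linalg.norm(A-B),np.degrees(np.arctan2(*(B-A)[::-1])))
ex=(B-A)/np.linalg.norm(B-A);ey=np.array([-ex[1],ex[0]]);print('center',(A+B)/2-106*ey)
# handle end
for u,vv in [(372,219),(399,219)]: print(onz(c,u/1.5,vv/1.5,159))
E
```

```text
[(np.float64(171.5), 100), (np.float64(172.5), 124), (np.float64(174.5), 148), (np.float64(176.5), 172), (np.float64(178.5), 196)] [(np.float64(341.5), 100), (np.float64(339.5), 124), (np.float64(337.5), 148), (np.float64(335.5), 172), (np.float64(333.5), 196)] [(178, np.float64(83.5)), (196, np.float64(83.5)), (214, np.float64(83.5)), (315, np.float64(84.5)), (333, np.float64(84.5))]
L 80.93
R 80.71
T -9.32
[ 502.81116 -124.82851] [ 661.6647  -150.90941] 160.98029 -9.323758
center [ 565.0645  -242.46855]
[ 566.81702725 -188.34659316  159.        ]
[ 582.03074011 -190.73633736  159.        ]
```

```bash
sed -i 's/^CC=.*/CC=np.array([565.2,-242.2]);CY=-9.2/' h.py; python3 -c "
from h import *
go(cw(0,76,180),CY);go(cw(0,76,129.5),CY);go(cw(0,120,129.5),CY)"
```

```text
off [ 59.9   1.2 -76.1] rot [ 0.3 -0.   0.1] | pos [ 564.5 -242.2  239.8] t 1.4 F [-0.3  0.6 -0.9] w 0.2
off [110.4   1.3 -76. ] rot [ 0.3 -0.   0.1] | pos [ 564.5 -242.2  239.8] t 1.4 F [-0.3  0.6 -0.9] w 0.2
off [ 110.4    1.5 -120. ] rot [ 0.3 -0.   0.1] | pos [ 564.5 -242.2  239.8] t 1.4 F [-0.3  0.6 -0.9] w 0.2
```

```bash
python3 -m handwheel '{"gripper":[1,1,1,1,1],"offset":[[10,1,-38],[25,1,-76],[60,1,-76],[80,1,-76],[80,1,-76]],"rot":[[0,0,0],[0,0,0],[0,0,0],[0,0,0],[0,0,0]]}'; python3 - <<'E'
from h import *
go(cw(0,76,129.5),CY)
save(grab_frame('side'),'s2.png',(200,100,330,200),6)
save(grab_frame('wrist'),'w2.png',s=1.5)
E
```

```text
time_s: 1.82
ee_pos: [571.9, -168.5, 156.2]
ee_rot: [-94.5, 89.4, 166.4]
force: [-0.4, 0.4, -0.7]
gripper_width: 0.5
off [26.6  5.4 -2.2] rot [ 0.1 -0.   0.6] | pos [ 571.9 -168.5  156.2] t 1.82 F [-0.4  0.4 -0.7] w 0.5
```

View pics/w2.png

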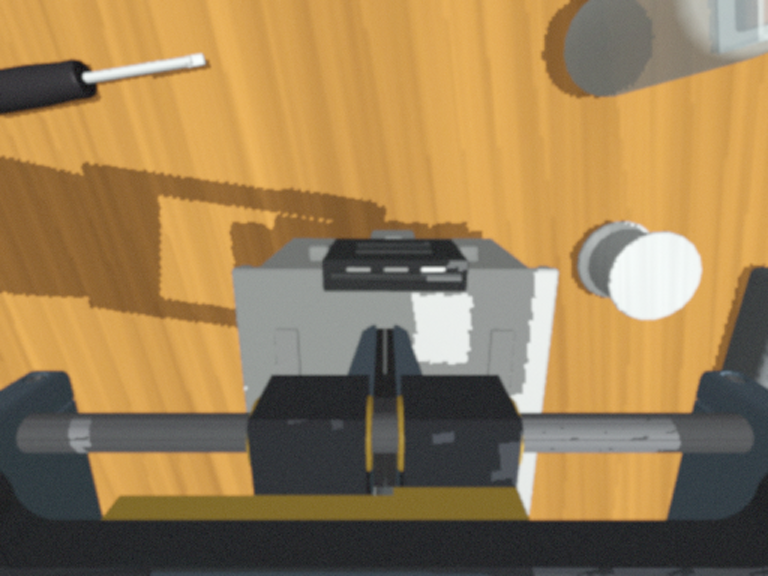

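View pics/s2.png

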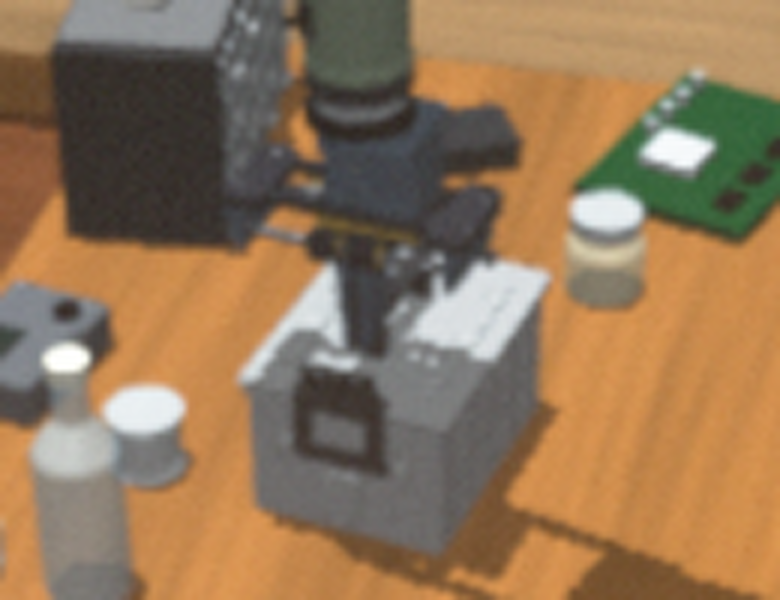

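```bash
python3 -m handwheel '{"gripper":[1,1,1,1,1],"offset":[[12,4,0],[24,4,0],[24,4,0],[24,4,-6],[24,4,-12]],"rot":[[0,0,0],[0,0,0],[0,0,0],[0,0,0],[0,0,0]]}' 10;  python3 -c "
from h import *
go(cw(0,76,129.5),CY)"; python3 -m handwheel '{"gripper":[1,1,1,1,1],"offset":[[0,0,-8],[0,0,-16],[0,0,-24],[0,0,-32],[0,0,-40]],"rot":[[0,0,0],[0,0,0],[0,0,0],[0,0,0],[0,0,0]]}'; python3 -c "
from h import *
go(cw(0,76,129.5),CY)"
```

```text
time_s: 2.33
ee_pos: [582.4, -158.4, 137.9]
ee_rot: [86.3, 89.9, -12.9]
force: [-0.5, 0.7, -0.2]
gripper_width: 0.8
off [ 8.4 -3.6  9.4] rot [ 0.   0.  -0.1] | pos [ 582.4 -158.4  137.9] t 2.33 F [-0.5  0.7 -0.2] w 0.8
time_s: 2.75
ee_pos: [588.3, -117.0, 137.3]
ee_rot: [163.0, 89.9, 63.9]
force: [-0.0, -0.4, 0.1]
gripper_width: 0.5
off [ 7.7 -2.9 51.3] rot [ 0.1 -0.1 -0. ] | pos [ 588.3 -117.   137.3] t 2.75 F [-0.  -0.4  0.1] w 0.5
```

```bash
python3 - <<'E'
from h import *
save(grab_frame('side'),'s3.png',(200,100,330,200),6)
E
```

```text
(no output)
```

View pics/s3.png

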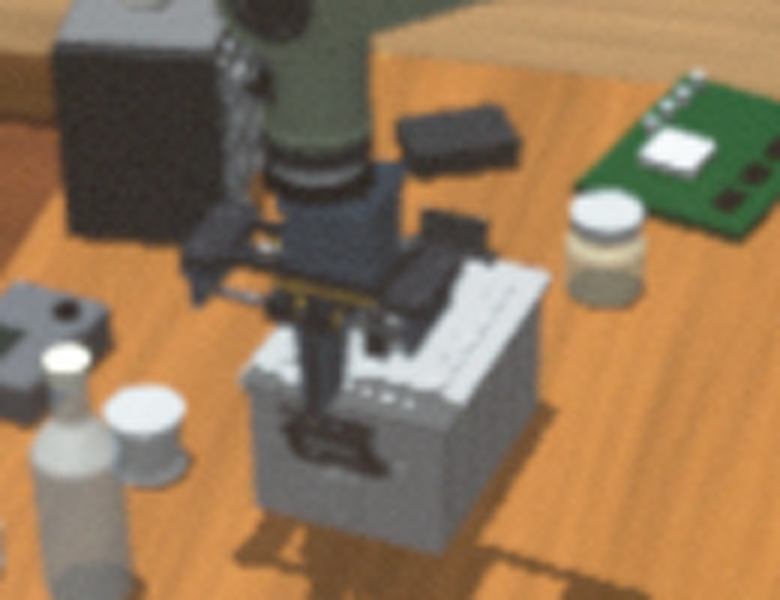

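```bash
python3 -m handwheel '{"gripper":[1,1,1,1,1],"offset":[[-25,0,0],[-44,-3,10],[-44,-3,45],[-44,-3,85],[-44,-3,125]],"rot":[[0,0,0],[0,0,0],[0,0,0],[0,0,0],[0,0,0]]}'; python3 -m handwheel '{"gripper":[1,1,1,1,1],"offset":[[0,0,40],[0,0,78],[0,0,78],[0,0,78],[0,0,78]],"rot":[[0,0,0],[0,0,0],[0,0,0],[0,0,0],[0,0,0]]}';python3 - <<'E'
from h import *
go(cw(0,-76,129.5),CY)
save(grab_frame('side'),'s4.png',(200,100,330,200),6)
save(grab_frame('wrist'),'w4.png',s=1.5)
c=cam('side')
for th in (1.5,1.8,2.2):
    P=[]
    for xx in (-28,28):
        r=81;P.append(((proj(c,cw(xx,104+r*np.sin(th),70+r*np.cos(th)))-[200,100])*6).round())
    print(th,P)
E
```

```text
time_s: 3.22
ee_pos: [565.7, -241.3, 181.8]
ee_rot: [118.9, 89.9, 20.0]
force: [0.5, 0.3, -0.8]
gripper_width: 0.4
time_s: 3.63
ee_pos: [553.2, -317.5, 180.8]
ee_rot: [-170.9, 89.9, 90.0]
force: [-0.3, 0.1, 1.0]
gripper_width: 0.4
off [51.3 -0.2 -0.2] rot [ 0.1 -0.1  0. ] | pos [ 553.2 -317.5  180.8] t 3.63 F [-0.3  0.1  1. ] w 0.4
1.5 [array([331., 526.]), array([258., 507.])]
1.8 [array([333., 552.]), array([260., 532.])]
2.2 [array([341., 572.]), array([269., 553.])]
```

View pics/s4.png

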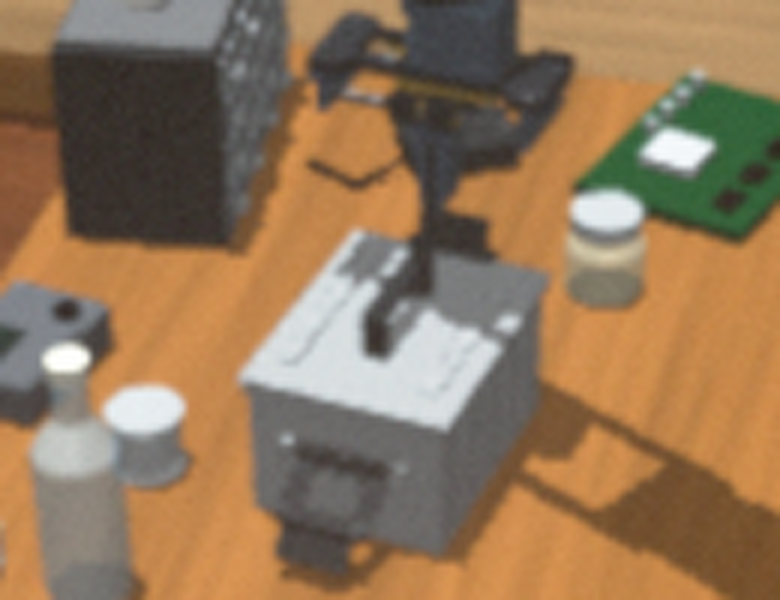

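View pics/w4.png

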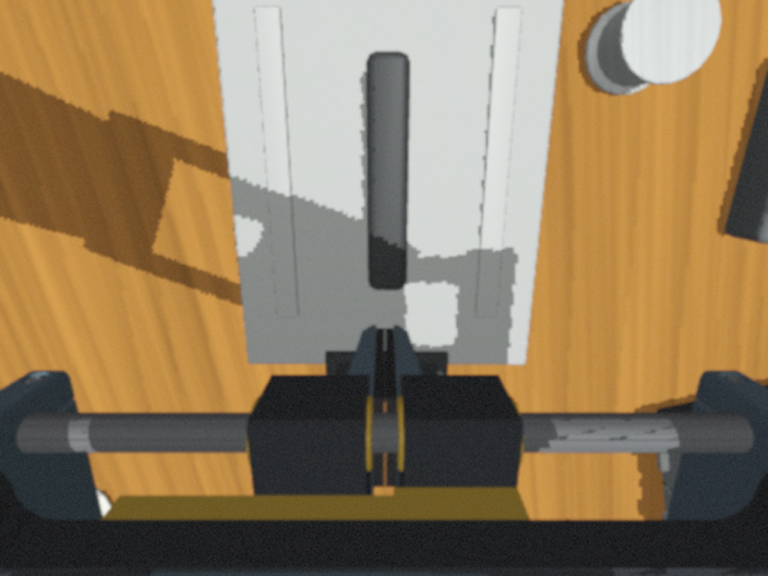

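```bash
python3 -m handwheel '{"gripper":[1,1,1,1,1],"offset":[[20,0,0],[46,0,0],[46,0,0],[46,0,6],[46,0,12]],"rot":[[0,0,0],[0,0,0],[0,0,0],[0,0,0],[0,0,0]]}';  python3 -m handwheel '{"gripper":[1,1,1,1,1],"offset":[[0,0,8],[0,0,16],[0,0,24],[0,0,32],[0,0,40]],"rot":[[0,0,0],[0,0,0],[0,0,0],[0,0,0],[0,0,0]]}'; python3 -c "
from h import *
go(cw(0,-76,129.5),CY)
save(grab_frame('side'),'s5.png',(200,100,330,200),6)
"
```

```text
time_s: 4.15
ee_pos: [552.0, -329.9, 136.2]
ee_rot: [84.9, 89.9, -14.1]
force: [0.2, 4.9, -1.7]
gripper_width: 0.6
time_s: 4.57
ee_pos: [544.9, -371.9, 135.9]
ee_rot: [35.7, 89.8, -63.4]
force: [-0.5, 0.2, -0.4]
gripper_width: 0.5
off [  6.3  -0.6 -55.3] rot [ 0.1  0.1 -0.1] | pos [ 544.9 -371.9  135.9] t 4.57 F [-0.5  0.2 -0.4] w 0.5
```

View pics/s5.png

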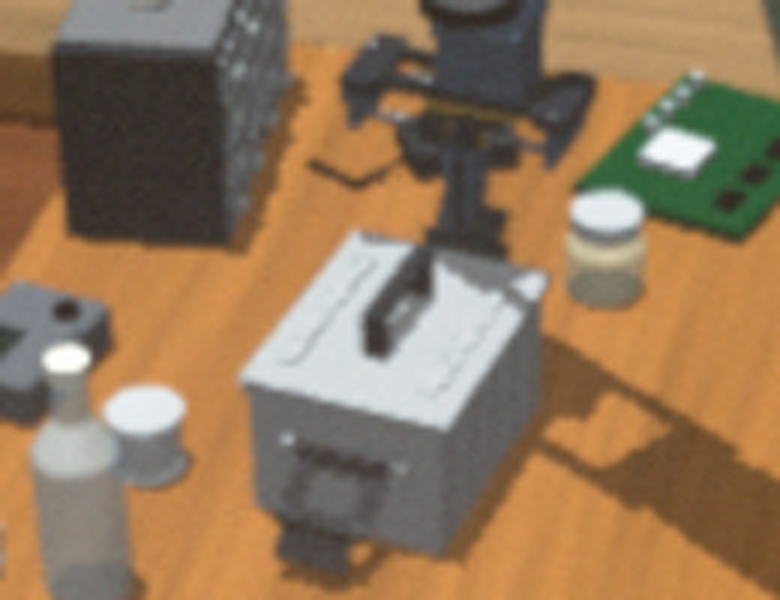

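```bash
python3 -m handwheel '{"gripper":[1,1,0.3,0.3,0.3],"offset":[[-25,0,0],[-56,0,0],[-56,0,-35],[-56,0,-75],[-56,0,-115]],"rot":[[0,0,0],[0,0,0],[0,0,0],[0,0,0],[0,0,0]]}';  python3 -m handwheel '{"gripper":[0.3,0.3,0.3],"offset":[[0,0,-16],[0,0,-16],[0,0,-16]],"rot":[[0,0,0],[0,0,0],[0,0,0]]}'; python3 - <<'E'
from h import *
go(cw(0,0,133),CY)
save(grab_frame('side'),'s6.png',(200,100,330,200),6)
save(grab_frame('wrist'),'w6.png',s=1.5)
save(grab_frame('top'),'t6.png',(280,140,440,250),5)
c=cam('top')
for th in (0,1.5,2.2):
    P=[]
    for xx in (-28,28):
        r=81;P.append(((proj(c,cw(xx,-104-r*np.sin(th),70+r*np.cos(th)))-[280,140])*5).round())
    print(th,P)
E
```

```text
time_s: 5.03
ee_pos: [563.2, -257.0, 192.0]
ee_rot: [56.7, 89.8, -42.5]
force: [0.2, 0.5, 0.0]
gripper_width: 17.6
time_s: 5.28
ee_pos: [565.8, -240.9, 191.4]
ee_rot: [29.7, 89.9, -69.3]
force: [0.5, -1.0, -0.3]
gripper_width: 37.8
off [58.4 -0.5  1.3] rot [ 0.2  0.1 -0.1] | pos [ 565.8 -240.9  191.4] t 5.28 F [ 0.5 -1.  -0.3] w 37.8
0 [array([490., 291.]), array([501., 200.])]
1.5 [array([575., 328.]), array([585., 242.])]
2.2 [array([520., 333.]), array([530., 251.])]
```

View pics/s6.png

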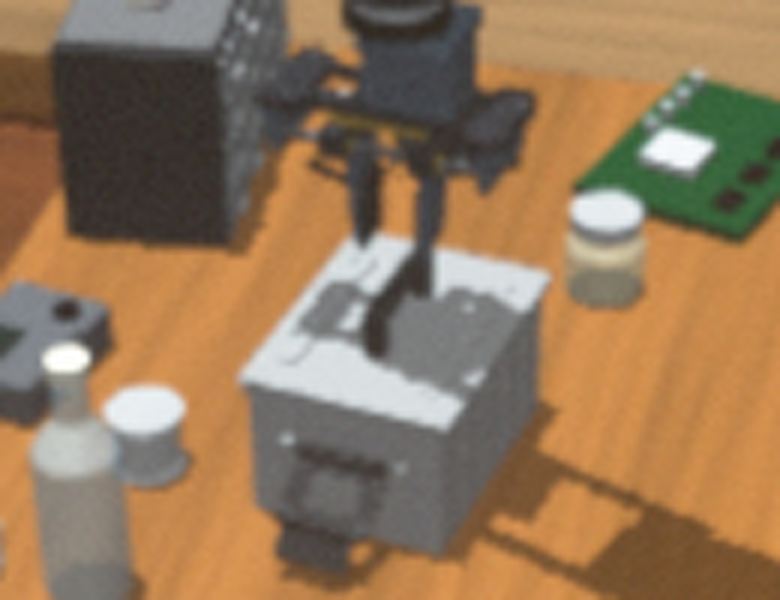

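View pics/w6.png

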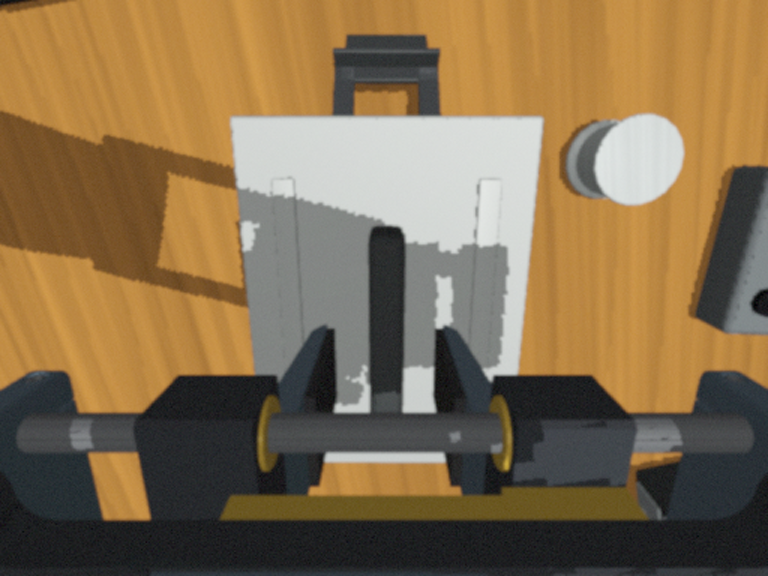

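View pics/t6.png

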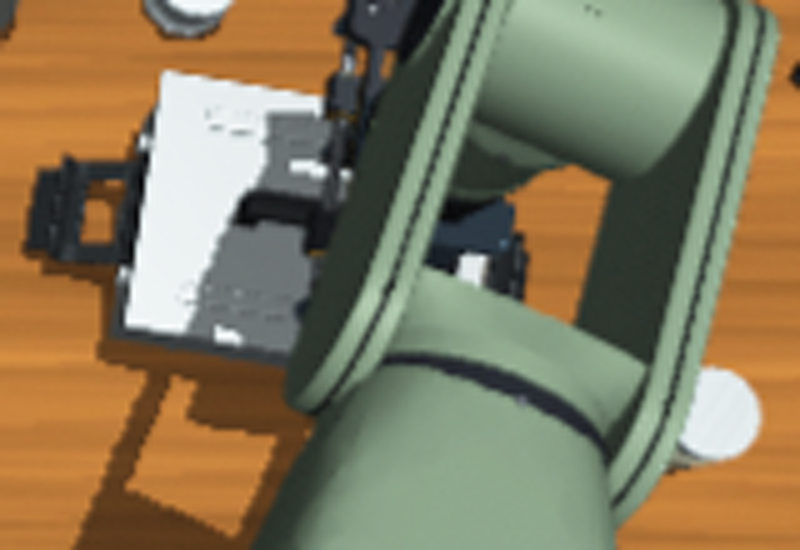

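```bash
python3 -m handwheel '{"gripper":[0.3,0.3,0.3,0.3,0.3],"offset":[[20,0,0],[40,0,0],[57,0,0],[57,0,0],[57,0,0]],"rot":[[0,0,0],[0,0,0],[0,0,0],[0,0,0],[0,0,0]]}';  python3 -m handwheel '{"gripper":[1,1,1,1,1],"offset":[[0,0,0],[0,0,0],[0,0,0],[0,0,0],[0,0,0]],"rot":[[0,0,0],[0,0,0],[0,0,0],[0,0,0],[0,0,0]]}' 30; python3 - <<'E'
from h import *
go(cw(0,0,133),CY)
E
```

```text
time_s: 5.85
ee_pos: [564.9, -241.7, 133.2]
ee_rot: [-93.2, 89.9, 167.7]
force: [0.0, 0.1, 0.8]
gripper_width: 63.9
time_s: 6.27
ee_pos: [565.7, -240.7, 134.6]
ee_rot: [69.2, 89.9, -29.8]
force: [-0.7, 1.0, 0.6]
gripper_width: 33.5
off [ 1.6 -0.3  1.6] rot [ 0.1  0.  -0.1] | pos [ 565.7 -240.7  134.6] t 6.27 F [-0.7  1.   0.6] w 33.5
```

```bash
python3 -m handwheel '{"gripper":[1,1,1,1,1],"offset":[[0,0,0],[0,0,0],[0,0,0],[0,0,0],[0,0,0]],"rot":[[0,0,0],[0,0,0],[0,0,0],[0,0,0],[0,0,0]]}' 30; python3 - <<'E'
from h import *
go(cw(0,0,133),CY)
E
python3 -m handwheel '{"gripper":[1,1,1,1,1],"offset":[[0,0,0],[-2,0,0],[-5,0,0],[-9,0,0],[-14,0,0]],"rot":[[0,0,0],[0,0,0],[0,0,0],[0,0,0],[0,0,0]]}'
```

```text
time_s: 6.68
ee_pos: [565.8, -240.6, 134.2]
ee_rot: [80.4, 89.9, -18.7]
force: [1.1, 0.5, 0.7]
gripper_width: 17.8
off [ 1.2 -0.4  1.7] rot [ 0.1  0.  -0.1] | pos [ 565.8 -240.6  134.2] t 6.68 F [1.1 0.5 0.7] w 17.8
time_s: 7.1
ee_pos: [564.8, -240.4, 147.5]
ee_rot: [-99.3, 89.9, 161.6]
force: [-0.1, 0.2, -4.0]
gripper_width: 17.8
```

```bash
python3 -m handwheel '{"gripper":[1,1,1,1,1],"offset":[[-15,0,0],[-30,0,0],[-45,0,0],[-60,0,0],[-60,0,0]],"rot":[[0,0,0],[0,0,0],[0,0,0],[0,0,0],[0,0,0]]}'; python3 - <<'E'
from h import *
go(cw(0,0,133),CY)
save(grab_frame('side'),'s7.png',(180,80,330,195),5)
save(grab_frame('wrist'),'w7.png',s=1.5)
s=state();np.save('w7.npy',np.r_[s['ee_pos'],s['ee_rot']])
E
```

```text
time_s: 7.52
ee_pos: [567.0, -241.3, 211.6]
ee_rot: [73.4, 89.6, -25.6]
force: [0.5, -0.8, -3.1]
gripper_width: 17.5
off [78.6 -2.1  1. ] rot [ 0.1  0.1 -0.4] | pos [ 567.  -241.3  211.6] t 7.52 F [ 0.5 -0.8 -3.1] w 17.5
```

View pics/s7.png

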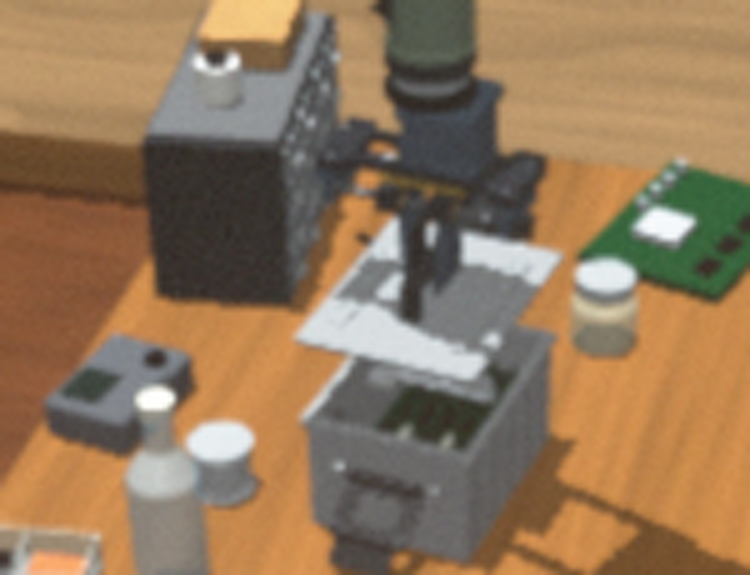

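View pics/w7.png

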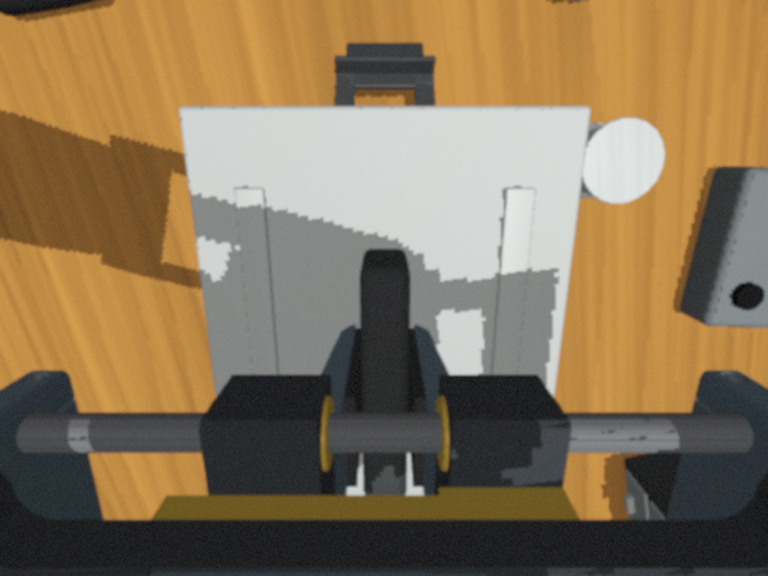

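```bash
python3 - <<'E'
from h import *
v=np.load('w7.npy');s=dict(ee_pos=v[:3],ee_rot=v[3:]);c=cam('wrist',s)
print(v)
im=cv2.cvtColor(cv2.resize(cv2.imread('pics/w7.png'),(512,384),interpolation=cv2.INTER_AREA),cv2.COLOR_BGR2HSV)
m=im[...,1]<60
z=v[2]-13
def edge(pts,name):
    P=np.array([onz(c,a,b,z)[:2] for a,b in pts]);vx,vy,x0,y0=cv2.fitLine(P.astype(np.float32),cv2.DIST_HUBER,0,.01,.01).ravel()
    print(name,np.degrees(np.arctan2(vy,vx)).round(2));return np.array([x0,y0]),np.array([vx,vy])
L=[];Rr=[];T=[]
for r in range(140,225,4):
    xs=np.where(m[r,120:385])[0]+120
    L.append((xs[0]-.5,r));Rr.append((xs[-1]+.5,r))
for x in list(range(130,215,3))+list(range(300,380,3)):
    ys=np.where(m[60:110,x])[0]+60;T.append((x,ys[0]-.5))
print(L[::6],Rr[::6],T[::6])
l=edge(L,'L');r=edge(Rr,'R');t=edge(T,'T')
def X(a,b): k=np.linalg.solve(np.stack([a[1],-b[1]],1),b[0]-a[0]);return a[0]+k[0]*a[1]
A=X(l,t);B=X(r,t);print(A,B,np.linalg.norm(A-B))
ex=(B-A)/np.linalg.norm(B-A);ey=np.array([-ex[1],ex[0]]);C=(A+B)/2-106*ey;print('center',C)
R=rpy(v[3:]);print('in tool',R.T@(np.r_[C,z]-v[:3]), 'tool y ang',np.degrees(np.arctan2(R[1,1],R[0,1])))
E
```

```text
[ 565.44128108 -240.59679151  208.22112017   64.79225741   89.95564048
  -34.29296699]
[(np.float64(127.5), 140), (np.float64(130.5), 164), (np.float64(133.5), 188), (np.float64(137.5), 212)] [(np.float64(384.5), 140), (np.float64(381.5), 164), (np.float64(378.5), 188), (np.float64(375.5), 212)] [(130, np.float64(70.5)), (148, np.float64(70.5)), (166, np.float64(70.5)), (184, np.float64(70.5)), (202, np.float64(70.5)), (303, np.float64(70.5)), (321, np.float64(70.5)), (339, np.float64(70.5)), (357, np.float64(70.5)), (375, np.float64(70.5))]
L 80.75
R 81.25
T -9.18
[ 502.3803  -125.28586] [ 659.1824 -150.6217] 158.83574
center [ 563.87335 -242.59659]
in tool [12.99986554 -1.24159026  2.21800305] tool y ang -9.085217780729062
```

```bash
python3 - <<'E'
from h import *
for n in('top','side'):
    im=cv2.cvtColor(cv2.imread(f'pics/{n}0.png'),cv2.COLOR_BGR2HSV);c=cam(n)
    mm=((im[...,0]>85)&(im[...,0]<125)&(im[...,1]>25)&(im[...,2]>50)).astype(np.uint8)
    b={'top':(145,160,245,245),'side':(205,215,290,285)}[n]
    m=np.zeros_like(mm);m[b[1]:b[3],b[0]:b[2]]=mm[b[1]:b[3],b[0]:b[2]]
    k=max(cv2.findContours(m,cv2.RETR_EXTERNAL,cv2.CHAIN_APPROX_NONE)[0],key=cv2.contourArea)
    h=cv2.convexHull(k)[:,0]
    P=np.array([onz(c,u,v,4)[:2] for u,v in h],np.float32)
    print(n,cv2.minAreaRect(P))
    # moments-based centroid
    M=cv2.moments(h.astype(np.float32));
    D=cv2.moments(P.reshape(-1,1,2));print(D['m10']/D['m00'],D['m01']/D['m00'])
go((523,226,210),-4.2)
E
```

```text
top ((521.5079956054688, 224.60264587402344), (267.6743469238281, 196.16477966308594), 85.82461547851562)
521.5217343775872 224.26318065313944
side ((522.9180908203125, 226.75457763671875), (262.42901611328125, 192.76646423339844), 85.68831634521484)
523.0687557320772 226.7633353858857
off [  -2.  -115.6 -454. ] rot [-4.9  0.  -0. ] | pos [ 565.4 -240.6  208.2] t 7.62 F [-0.3 -1.6 -3.9] w 17.3
```

```bash
python3 -m handwheel '{"gripper":[1,1,1,1,1],"offset":[[0,-4,-15],[0,-11,-43],[0,-18,-72],[0,-25,-100],[0,-33,-129]],"rot":[[0,0,0],[-1,0,0],[-2,0,0],[-3,0,0],[-4,0,0]]}'; python3 -m handwheel '{"gripper":[1,1,1,1,1],"offset":[[0,-7,-29],[0,-15,-57],[0,-22,-86],[0,-29,-114],[0,-37,-143]],"rot":[[-0.9,0,0],[-0.9,0,0],[-0.9,0,0],[-0.9,0,0],[-0.9,0,0]]}'; python3 -c "
from h import *
go((523,227.4,150),-4.2)"
```

```text
time_s: 8.03
ee_pos: [552.0, -106.0, 206.4]
ee_rot: [-103.9, 89.8, 161.0]
force: [1.3, 0.2, -2.9]
gripper_width: 17.9
time_s: 8.45
ee_pos: [527.4, 39.6, 206.6]
ee_rot: [-87.4, 89.8, 178.4]
force: [0.5, 0.5, -3.2]
gripper_width: 17.8
off [  56.6  -18.  -187. ] rot [0.  0.  0.2] | pos [527.4  39.6 206.6] t 8.45 F [ 0.5  0.5 -3.2] w 17.8
```

```bash
python3 -m handwheel '{"gripper":[1,1,1,1,1],"offset":[[0,-3,-28],[0,-6,-57],[0,-9,-85],[0,-12,-114],[0,-14,-138]],"rot":[[0,0,0],[0,0,0],[0,0,0],[0,0,0],[0,0,0]]}'; python3 -m handwheel '{"gripper":[1,1,1,1,1],"offset":[[0,-1,-18],[0,-2,-32],[10,-2,-38],[20,-2,-38],[30,-2,-38]],"rot":[[0,0,0],[0,0,0],[0,0,0],[0,0,0],[0,0,0]]}'; python3 -m handwheel '{"gripper":[1,1],"offset":[[10,0,0],[10,0,0]],"rot":[[0,0,0],[0,0,0]]}'; python3 -c "
from h import *
go((523,227.4,31),-4.2)"
```

```text
time_s: 8.87
ee_pos: [523.3, 178.7, 206.6]
ee_rot: [-85.6, 89.8, -179.7]
force: [0.7, -0.5, -3.2]
gripper_width: 17.6
time_s: 9.28
ee_pos: [525.1, 213.7, 176.0]
ee_rot: [-45.6, 89.9, -139.8]
force: [-0.1, -1.1, -2.9]
gripper_width: 18.0
time_s: 9.45
ee_pos: [524.1, 212.6, 164.6]
ee_rot: [-60.8, 89.6, -155.1]
force: [-0.0, -0.9, -3.4]
gripper_width: 17.6
off [133.6  -1.5 -15.1] rot [-0.1  0.2  0.3] | pos [524.1 212.6 164.6] t 9.45 F [-0.  -0.9 -3.4] w 17.6
```

```bash
python3 -m handwheel '{"gripper":[1,1,1,1,1],"offset":[[20,-1,-15],[45,-1,-15],[70,-1,-15],[90,-1,-15],[105,-1,-15]],"rot":[[0,0,0],[0,0,0],[0,0,0],[0,0,0],[0,0,0]]}'; python3 -m handwheel '{"gripper":[1,1],"offset":[[0,0,0],[0,0,0]],"rot":[[0,0,0],[0,0,0]]}'; python3 - <<'E'
from h import *
go((523,227.4,31),-4.2)
save(grab_frame('side'),'s8.png',(180,170,330,295),5)
s=state();save(grab_frame('wrist'),'w8.png',s=1.5)
np.save('w8.npy',np.r_[s['ee_pos'],s['ee_rot']])
E
```

```text
time_s: 9.87
ee_pos: [525.3, 228.2, 61.0]
ee_rot: [-57.3, 89.8, -151.5]
force: [-0.5, 0.1, -3.8]
gripper_width: 17.6
time_s: 10.03
ee_pos: [525.9, 228.6, 62.5]
ee_rot: [-57.6, 89.9, -151.9]
force: [0.0, 0.4, -3.3]
gripper_width: 17.4
off [31.5 -2.8  1.4] rot [-0.   0.1  0.1] | pos [525.9 228.6  62.5] t 10.03 F [ 0.   0.4 -3.3] w 17.4
```

View pics/s8.png

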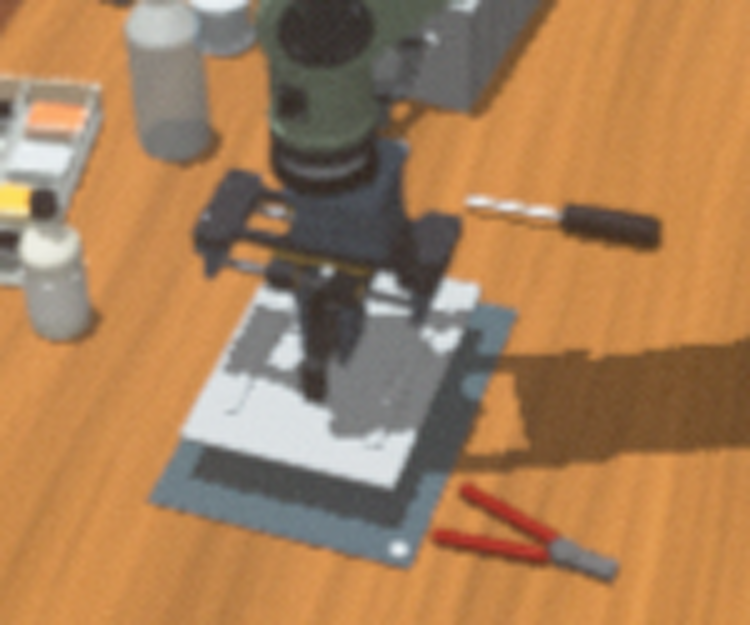

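View pics/w8.png

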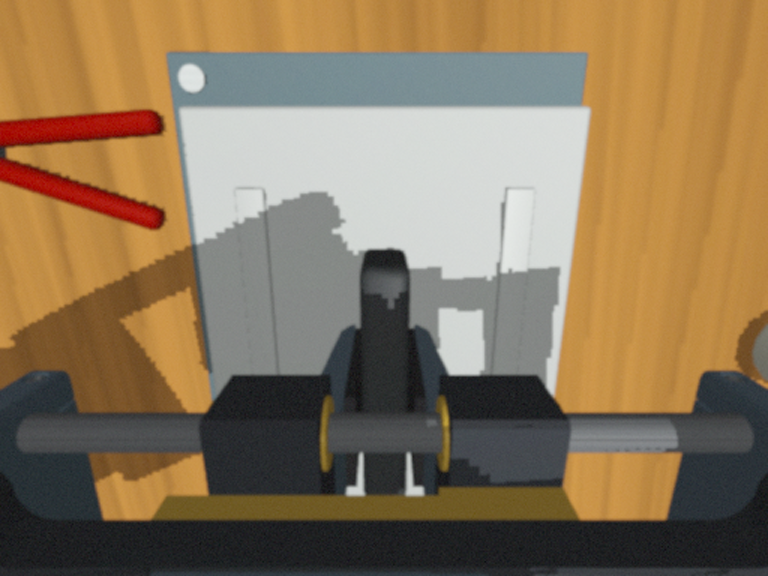

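```bash
python3 - <<'E'
from h import *
v=np.load('w8.npy');s=dict(ee_pos=v[:3],ee_rot=v[3:]);c=cam('wrist',s);print(v)
R=rpy(v[3:]);tl=lambda p:(R.T@(p-v[:3]))
im=cv2.cvtColor(cv2.resize(cv2.imread('pics/w8.png'),(512,384),interpolation=cv2.INTER_AREA),cv2.COLOR_BGR2HSV)
print(im[45,150:400:40],im[100,150:400:40])
wood=((im[...,0]<30)&(im[...,1]>90))
top=[];
for x in list(range(145,385,4)):
    col=wood[20:90,x];i=np.where(~col)[0]
    top.append((x,20+i[0]-.5))
print(top[::6])
lr=[]
for r in range(40,68,3):
    xs=np.where(~wood[r,100:400])[0]+100
    lr.append((r,xs[0]-.5,xs[-1]+.5))
print(lr)
P=np.array([tl(onz(c,x,r,4)) for x,r in top]);print('mat far edge z:',np.polyfit(P[:,1],P[:,2],1))
print('mat L',np.array([tl(onz(c,a,r,4))[1:] for r,a,b in lr])[[0,-1]],'R',np.array([tl(onz(c,b,r,4))[1:] for r,a,b in lr])[[0,-1]])
# lid far edge
zt=v[2]-13
for u,w in [(180,106),(590,106)]: print('lid',tl(onz(c,u/1.5,w/1.5,zt)))
E
```

```text
[526.80446899 229.13969585  63.57195184 108.87706424  89.93950952
  14.64020894]
[[ 97  46 145]
 [ 97  45 146]
 [ 95  45 147]
 [ 98  46 150]
 [ 97  45 148]
 [ 95  41 151]
 [ 15  52 152]] [[ 66   6 215]
 [ 68   5 215]
 [ 70   4 216]
 [ 68   5 217]
 [ 72   6 218]
 [ 70   3 219]
 [ 14  60 195]]
[(145, np.float64(34.5)), (169, np.float64(34.5)), (193, np.float64(34.5)), (217, np.float64(34.5)), (241, np.float64(34.5)), (265, np.float64(34.5)), (289, np.float64(34.5)), (313, np.float64(33.5)), (337, np.float64(34.5)), (361, np.float64(34.5))]
[(40, np.float64(110.5), np.float64(391.5)), (43, np.float64(111.5), np.float64(390.5)), (46, np.float64(111.5), np.float64(390.5)), (49, np.float64(111.5), np.float64(390.5)), (52, np.float64(112.5), np.float64(389.5)), (55, np.float64(112.5), np.float64(389.5)), (58, np.float64(113.5), np.float64(388.5)), (61, np.float64(113.5), np.float64(388.5)), (64, np.float64(113.5), np.float64(388.5)), (67, np.float64(114.5), np.float64(387.5))]
mat far edge z: [ 1.07923248e-03 -1.32246030e+02]
mat L [[-103.94138422 -128.86980831]
 [-103.65487026 -111.26627223]] R [[  94.89400303 -128.56967728]
 [  94.36312852 -110.95267094]]
lid [  12.95563821  -79.9442192  -103.90930093]
lid [  13.11402849   78.69511832 -103.65641821]
```

```bash
python3 -m handwheel '{"gripper":[1,1,1,1,1],"offset":[[5,-3.5,0.5],[12,-3.5,0.5],[19,-3.5,0.5],[24,-3.5,0.5],[26,-3.5,0.5]],"rot":[[0,0,0],[0,0,0],[0,0,0],[0,0,0],[0,0,0]]}';python3 -m handwheel '{"gripper":[1,1,1],"offset":[[0,0,0],[0,0,0],[0,0,0]],"rot":[[0,0,0],[0,0,0],[0,0,0]]}'; python3 -c "
from h import *
go((523,227.4,31),-4.2)"
```

```text
time_s: 10.55
ee_pos: [521.8, 229.0, 35.8]
ee_rot: [-60.2, 89.9, -154.4]
force: [-0.4, -0.5, -3.8]
gripper_width: 18.1
time_s: 10.8
ee_pos: [522.8, 229.3, 37.1]
ee_rot: [108.8, 90.0, 14.6]
force: [0.1, 0.9, -4.1]
gripper_width: 18.3
off [6.1 0.3 1.9] rot [ 0. -0. -0.] | pos [522.8 229.3  37.1] t 10.8 F [ 0.1  0.9 -4.1] w 18.3
```

```bash
python3 -m handwheel '{"gripper":[1,1,1,1,1],"offset":[[1,0,0.5],[2,0,0.5],[3,0,0.5],[3.7,0,0.5],[4.4,0,0.5]],"rot":[[0,0,0],[0,0,0],[0,0,0],[0,0,0],[0,0,0]]}';python3 -m handwheel '{"gripper":[1,1,1],"offset":[[0.5,0,0],[1,0,0],[1,0,0]],"rot":[[0,0,0],[0,0,0],[0,0,0]]}'; python3 -c "
from h import *
go((523,227.4,31),-4.2)"
```

```text
time_s: 11.22
ee_pos: [522.5, 228.7, 32.4]
ee_rot: [-1.5, 90.0, -95.7]
force: [0.8, -0.3, -3.1]
gripper_width: 17.9
time_s: 11.47
ee_pos: [522.5, 228.7, 31.4]
ee_rot: [-37.7, 90.0, -131.9]
force: [-0.5, 0.1, -4.2]
gripper_width: 17.8
off [0.4 0.6 1.3] rot [0. 0. 0.] | pos [522.5 228.7  31.4] t 11.47 F [-0.5  0.1 -4.2] w 17.8
```

Still carrying the lid's weight; continue down in small steps.

```bash
python3 -m handwheel '{"gripper":[1,1,1,1],"offset":[[0.4,0,0],[0.8,0,0],[0.8,0,0],[0.8,0,0]],"rot":[[0,0,0],[0,0,0],[0,0,0],[0,0,0]]}';python3 -m handwheel '{"gripper":[1,1,1,1],"offset":[[0.4,0,0],[0.8,0,0],[0.8,0,0],[0.8,0,0]],"rot":[[0,0,0],[0,0,0],[0,0,0],[0,0,0]]}'; python3 -c "
from h import *
go((523,227.4,31),-4.2)"
```

```text
time_s: 11.8
ee_pos: [522.5, 228.8, 31.1]
ee_rot: [99.9, 90.0, 5.7]
force: [-2.0, -0.7, 1.9]
gripper_width: 17.9
time_s: 12.13
ee_pos: [522.6, 228.8, 31.2]
ee_rot: [107.5, 90.0, 13.3]
force: [-3.9, -0.5, 7.6]
gripper_width: 17.9
off [0.2 0.5 1.3] rot [ 0. -0. -0.] | pos [522.6 228.8  31.2] t 12.13 F [-3.9 -0.5  7.6] w 17.9
```

```bash
python3 -m handwheel '{"gripper":[1,0.7,0.5,0.4,0.4],"offset":[[-0.8,0,0],[-0.8,0,0],[-0.8,0,0],[-0.8,0,0],[-0.8,0,0]],"rot":[[0,0,0],[0,0,0],[0,0,0],[0,0,0],[0,0,0]]}'; python3 -m handwheel '{"gripper":[0.4,0.4,0.4,0.4,0.4],"offset":[[0,0,0],[-10,0,0],[-30,0,0],[-60,0,0],[-100,0,0]],"rot":[[0,0,0],[0,0,0],[0,0,0],[0,0,0],[0,0,0]]}'; python3 - <<'E'
from h import *
go((523,227.4,31),-4.2)
s=state();save(grab_frame('wrist'),'w9.png',s=1.5)
np.save('w9.npy',np.r_[s['ee_pos'],s['ee_rot']])
E
```

```text
time_s: 12.55
ee_pos: [522.8, 228.8, 30.7]
ee_rot: [102.6, 90.0, 8.4]
force: [-0.0, -0.5, -0.2]
gripper_width: 41.6
time_s: 12.97
ee_pos: [520.8, 228.0, 130.2]
ee_rot: [-62.0, 89.7, -156.2]
force: [0.7, -0.3, 1.1]
gripper_width: 55.0
off [99.1  2.7  0.2] rot [0.  0.1 0.3] | pos [520.8 228.  130.2] t 12.97 F [ 0.7 -0.3  1.1] w 55.0
```

View pics/w9.png

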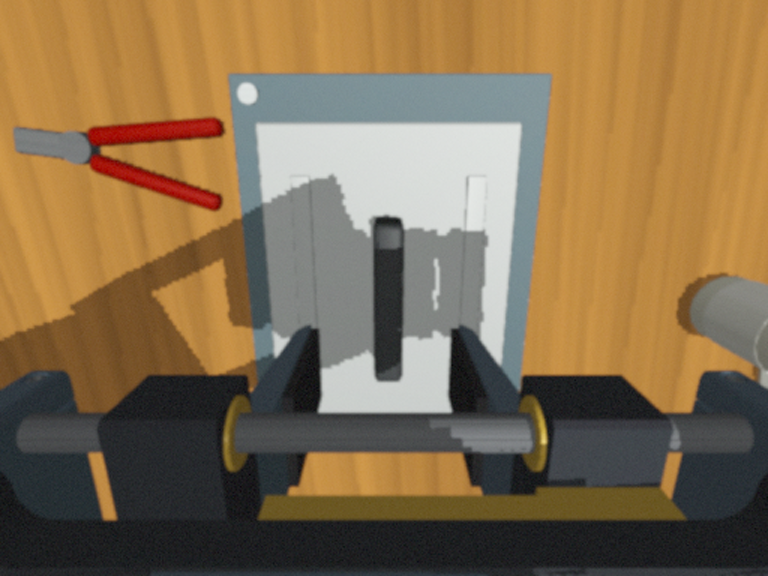

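```bash
python3 - <<'E'
from h import *
v=np.load('w9.npy');s=dict(ee_pos=v[:3],ee_rot=v[3:]);c=cam('wrist',s)
R=rpy(v[3:])
a=np.radians(-4.2);ex=np.array([np.cos(a),np.sin(a)]);ey=np.array([-ex[1],ex[0]])
o=np.array([522.2,225.5])
f=lambda u,w,z:[(lambda q:(q@ex).round(1))(onz(c,u/1.5,w/1.5,z)[:2]-o),((onz(c,u/1.5,w/1.5,z)[:2]-o)@ey).round(1)]
for n,u,w,z in[('matL',230,74,4),('matR',551,74,4),('lidL',256,123,18),('lidR',521,123,18)]:print(n,f(u,w,z))
go(cw(0,0,230),CY)
E
```

```text
matL [np.float64(-97.8), np.float64(136.0)]
matR [np.float64(98.9), np.float64(135.5)]
lidL [np.float64(-80.4), np.float64(106.9)]
lidR [np.float64(79.1), np.float64(106.6)]
off [-91.8  74.4 467.9] rot [ 5.  -0.4 -0.6] | pos [526.3 230.3 140.1] t 13.02 F [2.9 1.1 4.8] w 54.7
```

```bash
python3 -m handwheel '{"gripper":[0.4,0.4,1,1,1],"offset":[[-30,0,0],[-60,5,20],[-90,12,60],[-92,19,100],[-92,26,140]],"rot":[[0,0,0],[0,0,0],[1,0,0],[2,0,0],[3,0,0]]}';  python3 -m handwheel '{"gripper":[1,1,1,1,1],"offset":[[0,7,40],[0,14,80],[0,21,120],[0,28,160],[0,35,200]],"rot":[[1,0,0],[2,0,0],[2,0,0],[2,0,0],[2,0,0]]}'; python3 - <<'E'
from h import *
go(cw(0,0,230),CY)
E
```

```text
time_s: 13.43
ee_pos: [539.1, 92.0, 226.3]
ee_rot: [104.8, 89.6, 7.7]
force: [0.8, 0.4, 0.5]
gripper_width: 37.7
time_s: 13.85
ee_pos: [547.2, -112.2, 223.6]
ee_rot: [86.2, 89.9, -13.0]
force: [0.9, -0.1, 0.0]
gripper_width: 4.6
off [ -6.4  38.6 125.5] rot [ 0.   0.  -0.1] | pos [ 547.2 -112.2  223.6] t 13.85 F [ 0.9 -0.1  0. ] w 4.6
```

```bash
python3 -m handwheel '{"gripper":[1,1,1,1,1],"offset":[[0,8,40],[0,16,80],[0,24,120],[0,32,160],[0,38,195]],"rot":[[0,0,0],[0,0,0],[0,0,0],[0,0,0],[0,0,0]]}';python3 -m handwheel '{"gripper":[1,1],"offset":[[0,0,0],[0,0,0]],"rot":[[0,0,0],[0,0,0]]}'; python3 - <<'E'
from h import *
go(cw(0,0,230),CY)
s=state();save(grab_frame('wrist'),'w10.png',s=1.5)
np.save('w10.npy',np.r_[s['ee_pos'],s['ee_rot']])
c=cam('wrist',s)
for th in (0,.25,1.57):
  print(th,[(proj(c,cw(56-r*np.cos(th),-25+r*np.sin(th),111))*1.5).round() for r in (72,89,106)])
print([(proj(c,cw(*X,115))*1.5).round() for X in((75,100),(-75,100))])
save(grab_frame('side'),'s10.png',(180,80,330,195),5)
E
```

```text
time_s: 14.27
ee_pos: [553.6, -311.5, 223.4]
ee_rot: [55.7, 89.9, -43.5]
force: [1.0, 0.3, 0.2]
gripper_width: 0.6
time_s: 14.43
ee_pos: [553.4, -310.5, 222.6]
ee_rot: [134.0, 90.0, 34.6]
force: [0.7, 0.9, -0.2]
gripper_width: 0.3
off [ -7.3   0.5 -69.3] rot [-0.2 -0.  -0. ] | pos [ 553.4 -310.5  222.6] t 14.43 F [ 0.7  0.9 -0.2] w 0.3
0 [array([362., 224.]), array([335., 224.]), array([309., 224.])]
0.25 [array([365., 195.]), array([339., 188.]), array([312., 182.])]
1.57 [array([481., 101.]), array([483.,  70.]), array([484.,  37.])]
[array([523.,  -4.]), array([250.,  -3.])]
```

View pics/w10.png

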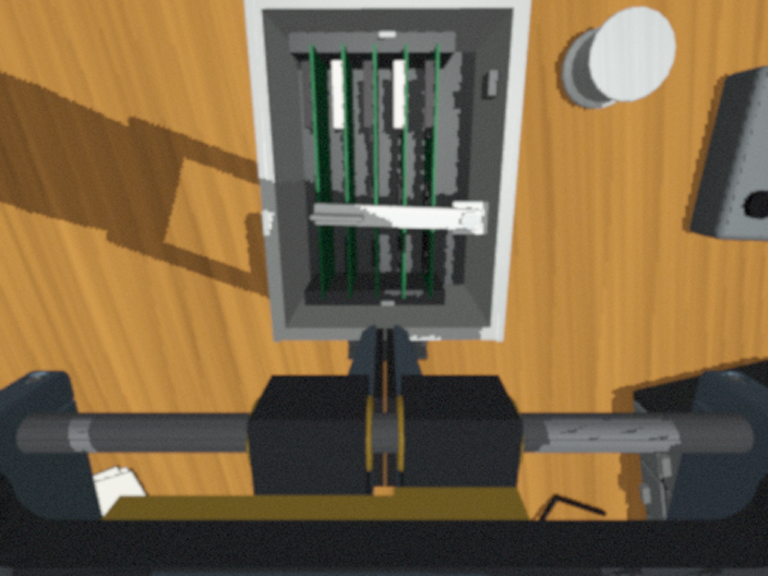

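View pics/s10.png

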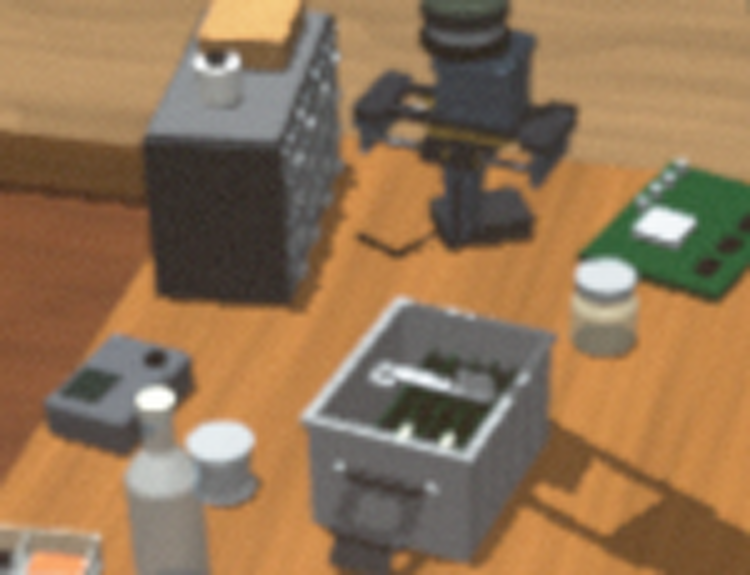

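```bash
python3 -m handwheel '{"gripper":[1,1,1,1,1],"offset":[[20,-20,-10],[40,-40,-18],[70,-40,-18],[95,-40,-18],[95,-40,-18]],"rot":[[0,0,0],[0,0,0],[0,0,0],[0,0,0],[0,0,0]]}' 20; python3 -m handwheel '{"gripper":[1,1],"offset":[[0,0,0],[0,0,0]],"rot":[[0,0,0],[0,0,0]]}'; python3 - <<'E'
from h import *
go(cw(-42,-50,98),CY)
s=state();save(grab_frame('wrist'),'w11.png',s=1.5)
E
```

```text
time_s: 14.95
ee_pos: [514.1, -280.9, 123.6]
ee_rot: [-111.7, 89.5, 149.2]
force: [-0.8, -0.8, 0.2]
gripper_width: 0.5
time_s: 15.12
ee_pos: [518.4, -284.3, 129.4]
ee_rot: [70.0, 89.8, -29.1]
force: [0.1, 0.3, 1.0]
gripper_width: 0.4
off [31.4 -2.7  0.9] rot [ 0.1  0.1 -0.2] | pos [ 518.4 -284.3  129.4] t 15.12 F [0.1 0.3 1. ] w 0.4
```

View pics/w11.png

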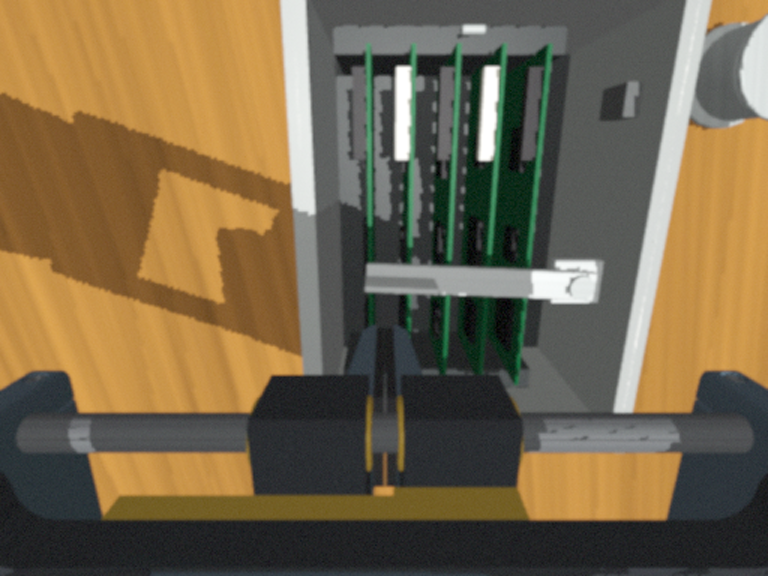

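```bash
python3 -m handwheel '{"gripper":[1,1,1,1,1],"offset":[[7,-2,0],[14,-2,0],[21,-2,0],[26,-2,0],[29,-2,0]],"rot":[[0,0,0],[0,0,0],[0,0,0],[0,0,0],[0,0,0]]}'; python3 -m handwheel '{"gripper":[1,1],"offset":[[0,0,0],[0,0,0]],"rot":[[0,0,0],[0,0,0]]}'; python3 - <<'E'
from h import *
go(cw(-43,-16,98),CY)
E
```

```text
time_s: 15.58
ee_pos: [514.7, -284.1, 97.5]
ee_rot: [-107.9, 89.9, 152.9]
force: [1.4, 0.3, 0.3]
gripper_width: 0.7
time_s: 15.75
ee_pos: [515.1, -284.3, 98.4]
ee_rot: [-101.0, 90.0, 159.8]
force: [-0.7, -0.2, 0.8]
gripper_width: 0.5
off [  0.4  -0.3 -33.6] rot [ 0. -0.  0.] | pos [ 515.1 -284.3   98.4] t 15.75 F [-0.7 -0.2  0.8] w 0.5
```

```bash
python3 -m handwheel '{"gripper":[1,1,1,1,1],"offset":[[0,0,-8],[0,0,-17],[0,0,-25],[0,0,-33],[4,-0,-33]],"rot":[[0,0,0],[0,0,0],[0,0,0],[0,0,0],[0,0,0]]}' >/dev/null; python3 - <<'E'
from h import *
go(cw(-31.8,8,98),CY)
s=state();save(grab_frame('wrist'),'w12.png',s=1.5)
E
```

```text
off [ -2.5  10.5 -22.7] rot [ 0.1 -0.  -0.1] | pos [ 521.2 -250.    95.4] t 16.17 F [ 0.5 -0.2  0.8] w 0.4
```

View pics/w12.png

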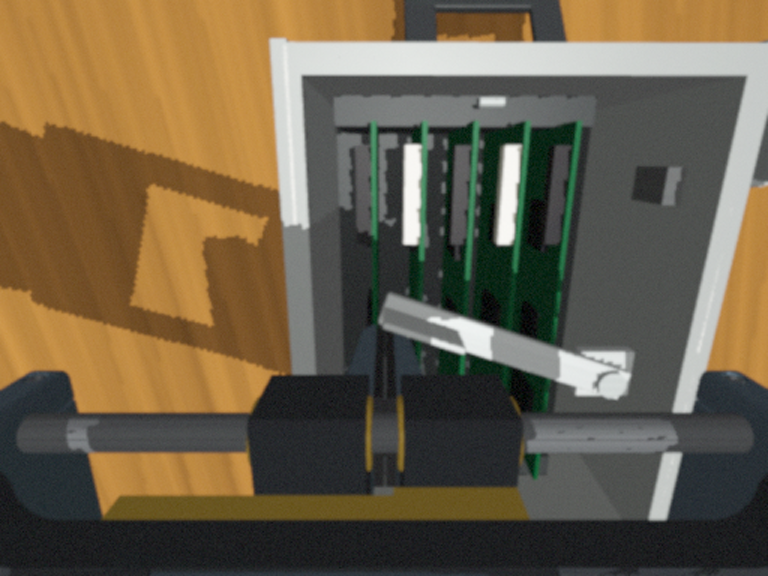

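```bash
python3 -m handwheel '{"gripper":[1,1,1,1,1],"offset":[[-4,6,-6],[-4,11,-13],[-4,15,-20],[-4,20,-26],[-4,26,-33]],"rot":[[0,0,0],[0,0,0],[0,0,0],[0,0,0],[0,0,0]]}' ; python3 - <<'E'
from h import *
go(cw(-14,28,98),CY)
s=state();save(grab_frame('wrist'),'w13.png',s=1.5)
E
```

```text
time_s: 16.63
ee_pos: [551.9, -222.7, 98.7]
ee_rot: [-62.8, 90.0, -162.0]
force: [0.6, -0.0, -0.1]
gripper_width: 0.5
off [  0.7   2.2 -10.9] rot [0. 0. 0.] | pos [ 551.9 -222.7   98.7] t 16.63 F [ 0.6 -0.  -0.1] w 0.5
```

View pics/w13.png

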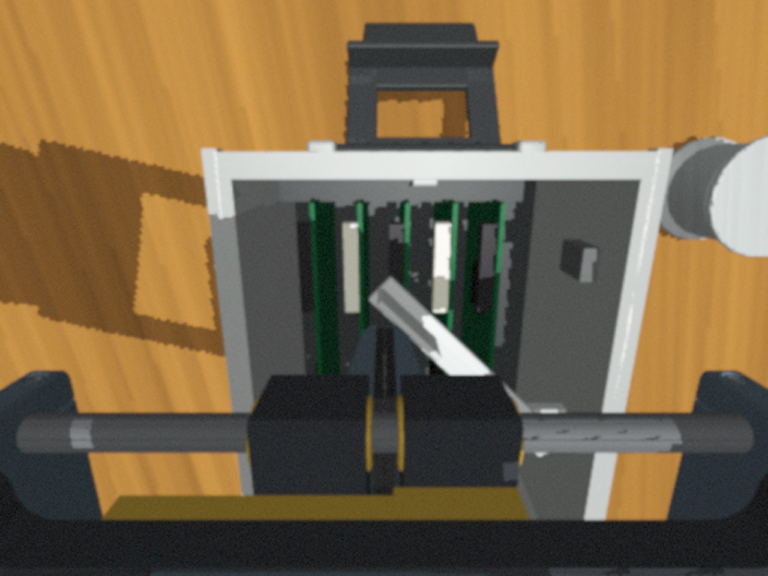

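```bash
python3 -m handwheel '{"gripper":[1,1,1,1,1],"offset":[[0,6,-6],[0,12,-12],[0,18,-18],[0,25,-22],[0,32,-25]],"rot":[[0,0,0],[0,0,0],[0,0,0],[0,0,0],[0,0,0]]}' ; python3 - <<'E'
from h import *
go(cw(41,48,98),CY)
s=state();save(grab_frame('wrist'),'w14.png',s=1.5)
E
```

```text
time_s: 17.1
ee_pos: [587.7, -203.1, 98.6]
ee_rot: [-119.5, 90.0, 141.4]
force: [-0.3, 0.1, 0.6]
gripper_width: 0.8
off [ 0.6 25.1 -5.8] rot [ 0. -0.  0.] | pos [ 587.7 -203.1   98.6] t 17.1 F [-0.3  0.1  0.6] w 0.8
```

View pics/w14.png

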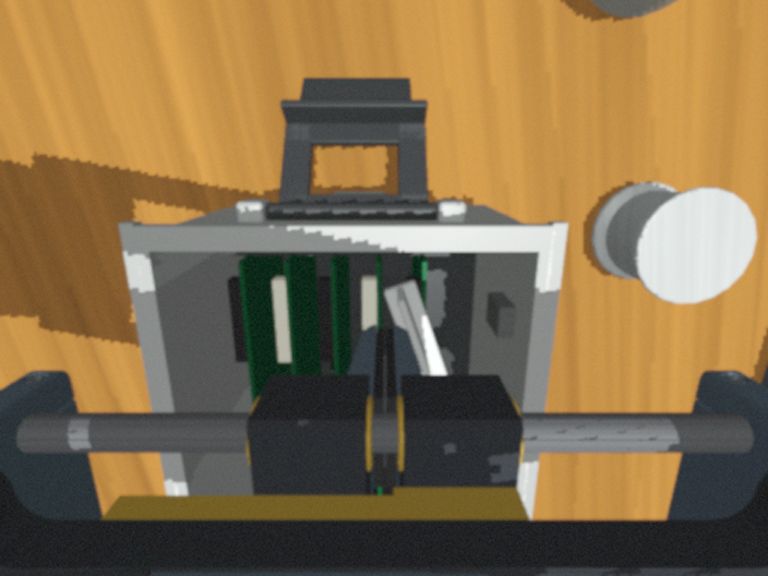

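```bash
python3 -m handwheel '{"gripper":[1,1,1,1,1],"offset":[[0,7,-3],[0,13,-4],[0,18,-5],[0,22,-5],[0,25,-5]],"rot":[[0,0,0],[0,0,0],[0,0,0],[0,0,0],[0,0,0]]}' ; python3 -m handwheel '{"gripper":[1,1,1,1,1],"offset":[[0,2,0],[0,4,0],[0,6,0],[0,6,0],[0,6,0]],"rot":[[0,0,0],[0,0,0],[0,0,0],[0,0,0],[0,0,0]]}' ;python3 - <<'E'
from h import *
go(cw(41,48,98),CY)
s=state();save(grab_frame('wrist'),'w15.png',s=1.5)
E
```

```text
time_s: 17.57
ee_pos: [612.9, -202.8, 98.5]
ee_rot: [-150.4, 90.0, 110.4]
force: [-0.8, 0.4, -0.7]
gripper_width: 0.4
time_s: 17.98
ee_pos: [618.0, -203.7, 98.6]
ee_rot: [-89.3, 90.0, 171.6]
force: [-1.9, 0.4, 1.1]
gripper_width: 0.2
off [ 0.6 -4.9 -1.5] rot [0. 0. 0.] | pos [ 618.  -203.7   98.6] t 17.98 F [-1.9  0.4  1.1] w 0.2
```

View pics/w15.png

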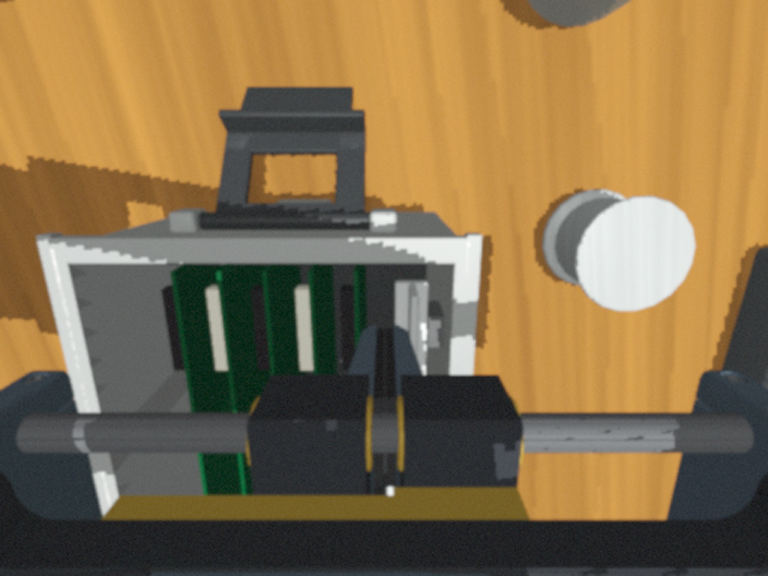

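Bar now lies along the far wall next to the stop (bar at cols ~398–428, stop at ~435, row 325). Push a little more until force confirms contact.

```bash
python3 -m handwheel '{"gripper":[1,1,1,1,1],"offset":[[0,0.7,0],[0,1.4,0],[0,2,0],[0,2,0],[0,2,0]],"rot":[[0,0,0],[0,0,0],[0,0,0],[0,0,0],[0,0,0]]}'; python3 -m handwheel '{"gripper":[1,1,1,1,1],"offset":[[0,0.7,0],[0,1.4,0],[0,2,0],[0,2,0],[0,2,0]],"rot":[[0,0,0],[0,0,0],[0,0,0],[0,0,0],[0,0,0]]}'
```

```text
time_s: 18.45
ee_pos: [618.1, -203.7, 98.5]
ee_rot: [-90.5, 89.7, 170.3]
force: [-5.6, 0.8, 3.3]
gripper_width: 0.5
time_s: 18.87
ee_pos: [618.3, -203.7, 98.4]
ee_rot: [-91.5, 89.5, 169.4]
force: [-10.9, 1.4, 5.0]
gripper_width: 0.5
```

```bash
python3 -m handwheel '{"gripper":[1,1,1,1,1],"offset":[[0,-5,0],[0,-12,0],[0,-20,0],[-15,-25,0],[-40,-25,0]],"rot":[[0,0,0],[0,0,0],[0,0,0],[0,0,0],[0,0,0]]}'; python3 -m handwheel '{"gripper":[1,1,1,1,1],"offset":[[-35,0,20],[-70,0,50],[-80,0,90],[-80,0,130],[-80,0,140]],"rot":[[0,0,0],[0,0,0],[0,0,0],[0,0,0],[0,0,0]]}';python3 -m handwheel '{"gripper":[1,1],"offset":[[0,0,0],[0,0,0]],"rot":[[0,0,0],[0,0,0]]}';python3 - <<'E'
from h import *
go(cw(41,48,98),CY)
s=state();save(grab_frame('wrist'),'w16.png',s=1.5);c=cam('wrist',s)
np.save('w16.npy',np.r_[s['ee_pos'],s['ee_rot']])
save(grab_frame('side'),'s16.png',(180,80,330,195),5)
save(grab_frame('top'),'t16.png',(130,80,440,280),2.5)
E
```

```text
time_s: 19.28
ee_pos: [594.8, -199.6, 136.4]
ee_rot: [-99.6, 89.6, 161.2]
force: [-0.3, 0.4, -0.1]
gripper_width: 0.3
time_s: 19.7
ee_pos: [574.6, -344.4, 220.5]
ee_rot: [42.1, 89.6, -57.3]
force: [-0.2, -0.4, -0.3]
gripper_width: 0.3
time_s: 19.87
ee_pos: [574.9, -338.6, 218.1]
ee_rot: [-164.7, 89.9, 96.0]
force: [-0.1, 0.8, 0.4]
gripper_width: 0.4
off [ 120.2   15.9 -141.5] rot [-0.1 -0.1  0. ] | pos [ 574.9 -338.6  218.1] t 19.87 F [-0.1  0.8  0.4] w 0.4
```

View pics/w16.png

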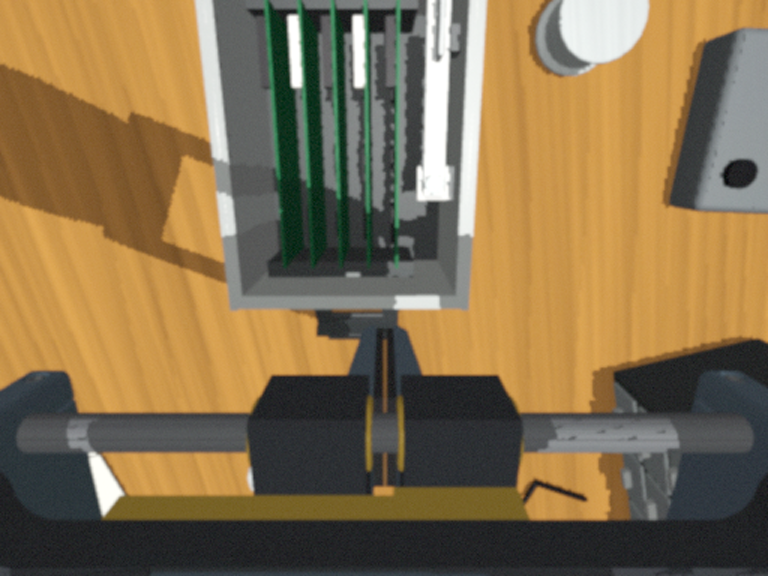

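View pics/s16.png

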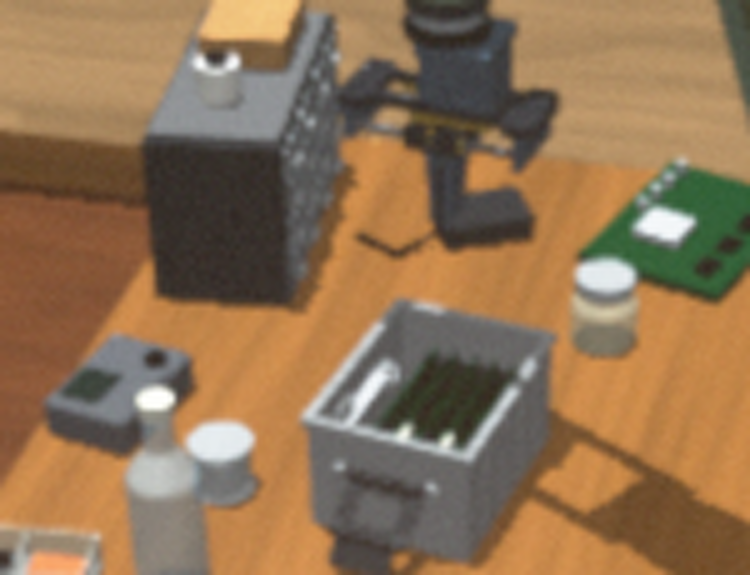

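View pics/t16.png

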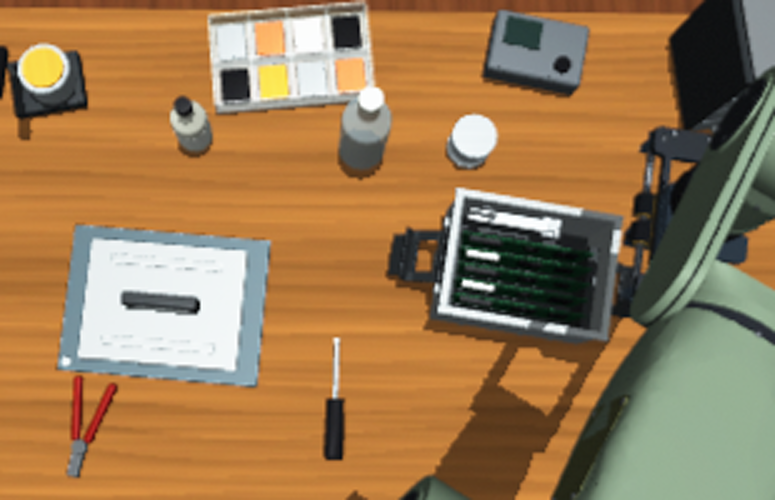

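```bash
python3 -m handwheel '{"gripper":[1,1,1,1,1],"offset":[[-5,-30,0],[-10,-60,10],[-10,-95,20],[-10,-130,40],[-10,-160,60]],"rot":[[0,0,0],[0,0,0],[0,0,0],[0,0,0],[0,0,0]]}'; python3 -m handwheel '{"gripper":[1,1,1,1,1],"offset":[[0,-20,30],[0,-40,60],[0,-50,90],[0,-60,110],[0,-60,110]],"rot":[[0,0,0],[0,0,0],[0,0,0],[0,0,0],[0,0,0]]}'; python3 - <<'E'
from h import *
v=np.load('w16.npy');c=cam('wrist',dict(ee_pos=v[:3],ee_rot=v[3:]))
a=onz(c,438/1.5,15/1.5,92);b=onz(c,435/1.5,150/1.5,92);d=a-b;print('bar angle in case',np.degrees(np.arctan2(d[1],d[0]))-CY)
save(grab_frame('top'),'t17.png',(280,140,440,250),5)
im=grab_frame('top');save(im,'t17f.png',s=1.5)
c=cam('top');hsv=cv2.cvtColor(im,cv2.COLOR_RGB2HSV)
def rect(m,box,z):
    q=np.zeros(m.shape,np.uint8);q[box[1]:box[3],box[0]:box[2]]=m[box[1]:box[3],box[0]:box[2]]
    q=cv2.morphologyEx(q,cv2.MORPH_OPEN,np.ones((3,3)))
    k=max(cv2.findContours(q,cv2.RETR_EXTERNAL,cv2.CHAIN_APPROX_NONE)[0],key=cv2.contourArea)
    P=np.array([onz(c,u,v,z)[:2] for u,v in cv2.convexHull(k)[:,0]],np.float32);print(cv2.minAreaRect(P))
bx=(145,160,245,245)
rect((hsv[...,1]<30)&(hsv[...,2]>190),bx,18)
rect((hsv[...,0]>60)&(hsv[...,1]<120),bx,4)
E
```

```text
time_s: 20.43
ee_pos: [406.4, -370.4, 228.8]
ee_rot: [-110.7, 90.0, 150.4]
force: [-0.3, -1.5, 0.5]
gripper_width: 0.6
time_s: 20.85
ee_pos: [329.4, -473.4, 228.5]
ee_rot: [-15.1, 89.9, -114.4]
force: [-0.2, -0.7, -0.2]
gripper_width: 0.5
bar angle in case 90.43670706599715
((522.3375244140625, 225.26687622070312), (210.070556640625, 160.35618591308594), 85.95441436767578)
((521.8880615234375, 224.3612518310547), (268.0597229003906, 198.22286987304688), 85.89096069335938)
```

View pics/t17.png

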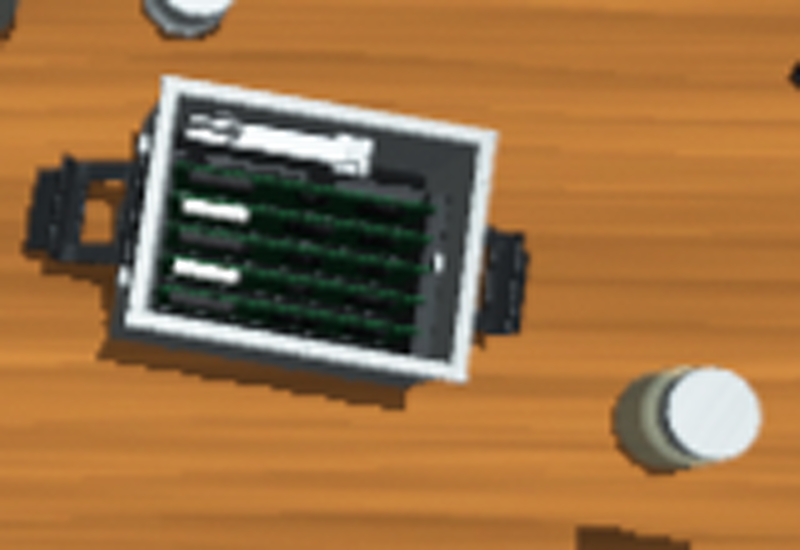

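View pics/t17f.png

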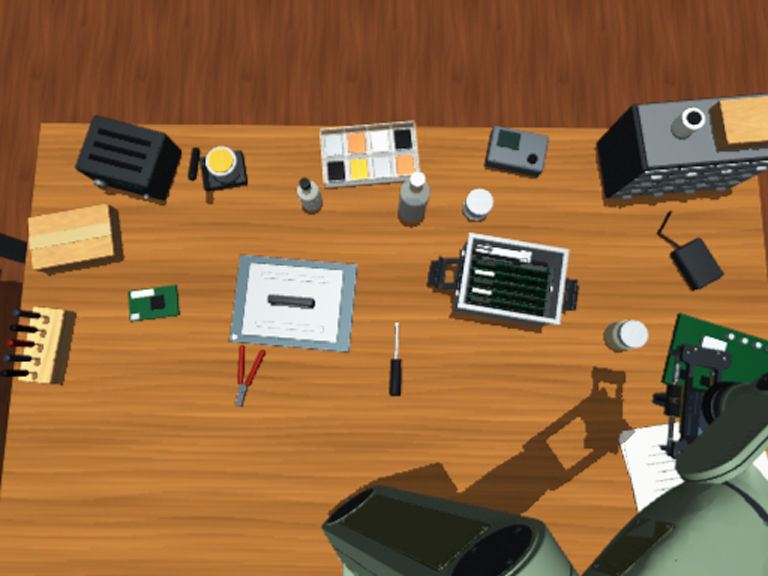

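```bash
python3 -m handwheel '{"gripper":[1,1,1],"offset":[[0,0,0],[0,0,0],[0,0,0]],"rot":[[0,0,0],[0,0,0],[0,0,0]]}'; python3 -c "
from workcell import *
print(job_done())"
```

```text
time_s: 21.2
ee_pos: [331.9, -470.1, 228.7]
ee_rot: [133.2, 90.0, 34.1]
force: [-0.4, -0.3, 0.2]
gripper_width: 0.4
the job is handed in; nothing more can be done
None
```

The job is done and was handed in at 21.2 s, with the arm clear of everything. I flipped both clips open by pushing their tabs outwards and lifted the lid by its handle. I set the lid down on the mat with about 10 N of contact, then pushed the keeper bar round until it met its stop.

**Last checks:**
- **Clips:** in the top view, the right clip's tip is where it should be at 2.2 rad. The left clip hangs the same way in the top and side views.
- **Lid:** it lies right way up on the mat. The top view puts it about 1 mm from the mat's centre and square to within 0.1°. The wrist view agreed to about 1.2 mm.
- **Keeper bar:** it measures 90.4° in the case frame, so it lies along the far wall. The push force rose to about 12 N with no further movement, which is the stop.
- **Other things on the bench:** by eye, none of them has moved between the first and last pictures.

**One slip:** during the keeper push, a mistyped row took the fingers about 4 mm lower than planned, to about 95 mm. That is still above the bar (top at 92 mm) and the boards (84 mm). The reading then showed no contact force, and I raised the fingers again on the next move. No check failed; the largest measurement disagreement was 2–3 mm between the top and side views of the mat.

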